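# Arm the power-supply test panel with its tongue actuator

## Task

Lift the red-handled tongue actuator out of its moulded nest and push its flat steel tongue straight into the slot of the yellow interlock switch on the sloping test panel until it is fully home, its plate flush on the switch. Then let go and leave it there; the power module, the black reel and the screwdriver must stay where they are.

Things in the scene. Friction and masses are not known exactly. Their poses are not given: they have to be found in the camera images.
- key_grip (a point): Centre of the red plastic handle of the loose tongue actuator (the key: 260 g +-20 %, centre of mass 33 mm below this point). Handle 22 mm thick (x), 60 wide (y), 60 tall (z, away from the tongue). A steel plate 40 (x) by 70 (y) by 6 mm lies 30 to 36 mm below this point. A half turn about z makes no difference. It starts upright, tongue down, in the nest; pinch it from above across its thickness.
- key_tip (a point): Middle of the free end of the actuator's flat steel tongue, 80 mm from key_grip along the actuator's -z; same axes as key_grip. The tongue is 6 mm thick (x), 36 mm wide (y) and runs 44 mm along -z from the underside of the plate.
- nest: Fixed moulded holder, blue top on a black block, 110 (x) by 150 (y) by 58 mm high, level, left or right of the panel, yaw within 0.5 rad. Origin: centre of its underside. In its open cavity (48 by 78 mm, 8 deep) the actuator's plate lies on a step 50 mm up, with a 16 by 46 mm slot below for the tongue; tongue width along y. Lift it straight up 60 mm or more to clear.
- slot_mouth (a point): Centre of the slot's mouth, level with the top of the switch housing. z points straight out of the slot, 35 degrees from vertical, leaning towards the robot; y is level, along the slot's width. Slot 9.2 (x) by 39.2 (y) by 50 mm deep, its first 6 mm flared at 45 degrees (steel lips). Insert along -z, tongue width along y, either way round. Fully home, the plate rests on the housing, tongue 44 mm deep.
- follower (a joint): Red follower inside the slot, pushed down by the tongue: metres moved, 0 to 0.026, starting at 0 to 0.004. At 0 its top is 22 mm below the mouth. Stiff (about 5 N of friction, no spring): the actuator's weight alone does not move it, and it stays where pushed; about 0.022 with the actuator fully home. A red flag on the housing's side moves with it.
- module: Bystander: loose grey power module, 100 by 150 by 55 mm, on the other side of the panel from the nest. Origin at the centre of its underside.
- reel: Bystander: loose black empty reel standing on its flange, 100 mm across, 50 mm high. Origin at the centre of its underside.
- driver: Bystander: loose screwdriver 190 mm long, lying on the bench between the robot and the panel. Its length is along its x axis.
- switch: Yellow interlock switch housing, 54 (x) by 92 (y) by 50 mm (z), fixed on the white face of the sloping panel; same axes as slot_mouth, which lies 50 mm along its z. Origin: centre of its underside, on the panel face. The panel is a grey slab 190 mm up the slope by 220 mm wide, up to 0.16 m high, fixed, facing the robot, yaw within 0.3 rad.
Things that resemble listed ones, but are neither listed nor needed, are in the scene too. Of the things like the part that bears key_grip, leave any that is purple; of the rest the smaller one is meant.

How it is judged:
On the way:
1. the actuator is lifted clear out of the nest (z of key_tip in the frame of nest above 0.062 m), for 0.2 s.
At the end, for the whole second after the job is handed in: The actuator's tongue is in the switch slot at least 41 of its 44 mm deep, within 5 mm of the slot's centre and 0.08 rad of its axis, the follower is pushed in by at least 18 mm, and the actuator is at rest (z of key_tip in the frame of slot_mouth below -0.041 m and x of key_tip in the frame of slot_mouth between -0.005 and 0.005 m and y of key_tip in the frame of slot_mouth between -0.005 and 0.005 m and angle between the z axis of key_tip and the z axis of slot_mouth, either way round below 0.08 rad and value of joint follower above 0.018 m and linear speed of key below 0.02 m/s); the robot touches nothing.
It fails at once if the power module, the reel or the screwdriver is moved by more than 30 mm (distance of any of module, reel, driver from where it was at the start of the episode above 0.03 m).
It also fails if it takes over 42 s, if anything falls off the work surface, if the arm or the gripper's body presses on something with over 40 N, if the wrist force passes 120 N, or if a joint passes its speed limit or range.

## Robot

A 6-joint arm with a two-finger parallel gripper is mounted at the origin on the work surface. World frame = base frame: x ahead of the robot, y to its left, z up, the work surface at z = 0. Lengths are in m, angles in rad, forces in N, time in s.
With the tool pointing down it reaches from about 0.4 to 0.825 m from the base axis. Payload 7 kg.
Tool frame: the origin (TCP) lies on the mounting face of the last link; the fingertips stand 178 mm ahead of it and the grasp point (between the pads) lies arm.grip_depth ahead of it (arm.grip_depth is the distance from the TCP to the grasp point, in m); z points along the fingers, y is the direction in which the jaws open and shut (so a half turn about z gives the same grasp; the last joint's range is limited). The gripper opens to 88 mm and grips with 3 to 60 N. Pads are 19 mm wide; open, the fingers measure 130 mm over their backs; the gripper's body (78 mm by 193 mm) begins 47 mm behind the grasp point.
Start: joints at [-0.902, 0.359, 0.012, 0, -1.224, -0.288], TCP at [0.251, -0.627, 0.405] pointing down, gripper open.
Joint ranges: [-3.07, 3.07], [-1.43, 2.12], [-1.02, 1.25], [-3.03, 1.67], [-3.05, -0], [-3.03, 3.03]. Speed limits (rad/s): [2.39, 2.39, 3.01, 3.14, 3.14, 3.14].

## Interface

Orientations are given as [roll, pitch, yaw] about the fixed x, y, z axes, in that order (R = Rz(yaw) Ry(pitch) Rx(roll)).
In Python, from station import arm gives the robot as it stands.
- The arm moves only by the tool carry_out, never from a script. Its argument "targets" is a list that holds one entry, the list of rows, each a list of 7 numbers: the turn, a rotation vector about the tool's x, y, z in units of 8 degrees (1.0 is 8 degrees), then the shift along the tool's x, y, z in units of 2.5 cm (1.0 is 2.5 cm), then the opening, from -1 (shut) to 1 (fully open). A call has 1 to 20 rows; each row shifts and turns the commanded pose from where the row before left it, along the tool's axes as they then stand; what a row does not reach is not made up. A row lasts 1/8 s, in which the tool goes at most 62.5 mm and 10.7 degrees, less where a joint would pass 70% of its speed; a pose out of reach is approached as far as the arm can. A call with a number of a shift or a turn outside -1 to 1 is refused whole. A call with a gripper value outside its range is refused whole. The fingers move at their own pace and stop on an object; "squeeze" is the grip in N (left out, the last holds). Time passes only in rows, so rows that do not move let the fingers close. It gives the time, the measured TCP pose, the force and the opening at its end, in the units of the state.
- arm.get_state(): the state, without advancing time (a new reading comes with each control period).
- arm.grab_frame(name): name is "scene" or "top" or "wrist"; returns (picture, depth): 400x640x3 uint8, red, green, blue; 400x640 float32, m along the optical axis (not along the pixel's ray), 0 where there is no reading.
- arm.camera_model(name): a dict with "camera_matrix" (3x3 intrinsics, pixels), "world_from_camera" (4x4, takes a point from camera to world coordinates). Camera axes: x right, y down, z forward; pixel columns grow to the right and rows downward; lengths in m; the calibration is good to about 2 mm. A picture is of the moment at which its call begins: read the wrist's pose just before it. camera_model takes no time and is no camera call; for the wrist camera it gives the pose at the moment of the call.
- arm.job_done(): hands the job in, once; it reports no verdict.
Trained networks look in the newest picture that a camera, given by its name, has taken for a name from the list of things; names that differ only in an ending like _2 or _b are one class to them, and where a whole thing is asked for, a point or a joint stands for the part that bears it (a point fixed in the world has none). Each returns a list of dicts, best first, with "conf" (0 to 1); they miss things now and then, are a little off and sometimes report something else, mostly with a low value. They report only what shows in the picture. A call takes as long as a camera call. They do not tell look-alikes from the thing itself.
- arm.spot_in(camera, query): "point" ([row, column] in pixels, amid what is visible of it).
- arm.landmark_of(camera, query): "point" ([row, column] in pixels: a listed point, or the origin of a listed thing).
The state is a dict: "t": time; "q": joint angles; "qd": joint speeds; "joint_efforts": joint torques, N m; "eef_pos": TCP position; "ee_rot": TCP orientation; "force": force on the tool from outside, world axes, zero at the start; "moment": the same for the moment, N m; "width": finger opening in m.
Only numpy, scipy, OpenCV 4.12 (cv2) and the standard library are available. Lean on these libraries where they do the work, as an engineer would, in place of code of your own. Each camera call takes 0.05 s, during which the arm holds its last target.

## Working session

There is one attempt and no reset: what is moved stays moved. The work goes in short steps, Python scripts to look and compute and a tool call to move; the robot and the scene stay as the last step left them, time stands still between calls to the robot, and variables do not carry over. Pictures are saved under pics/ and viewed, and the job is handed in when it is done.

Besides the shell and the picture viewer there is one more tool, called after ">>>" by a JSON object that holds its "name" and its "arguments", one argument or row to a line. carry_out: Moves the arm, as the interface text tells. Its arguments: {"type":"object","properties":{"targets":{"type":"array"},"squeeze":{"type":"number"}},"required":["targets"]}

```bash
ls; mkdir -p pics; cat > h.py <<'E'
import numpy as np, cv2, json
from station import arm
from scipy.spatial.transform import Rotation as R
def grab(n,tag):
    p,d=arm.grab_frame(n); cv2.imwrite(f'pics/{tag}.png',p[:,:,::-1]); np.save(f'pics/{tag}.npy',d)
    m=arm.camera_model(n); np.savez(f'pics/{tag}_m.npz',K=np.array(m['camera_matrix']),T=np.array(m['world_from_camera']))
    return p,d,m
def cloud(tag):
    d=np.load(f'pics/{tag}.npy'); m=np.load(f'pics/{tag}_m.npz'); K,T=m['K'],m['T']
    v,u=np.mgrid[:d.shape[0],:d.shape[1]]
    P=np.stack([(u-K[0,2])/K[0,0]*d,(v-K[1,2])/K[1,1]*d,d],-1)@T[:3,:3].T+T[:3,3]
    P[d==0]=np.nan
    return P
E
python3 - <<'E'
from h import *
s=arm.get_state(); print({k:np.round(v,3) for k,v in s.items()}, arm.grip_depth)
for n in('scene','top'):
    grab(n,n+'0')
    P=cloud(n+'0')
    for q in('key_grip','nest','slot_mouth','switch','module','reel','driver'):
        for r in arm.landmark_of(n,q):
            a,b=np.round(r['point']).astype(int)
            print(n,q,round(r['conf'],2),a,b,np.round(P[a,b],3) if 0<=a<400 and 0<=b<640 else '')
E
```

```text
pics
{'t': np.float64(0.0), 'q': array([-0.902,  0.359,  0.011, -0.   , -1.224, -0.288]), 'qd': array([ 0.   , -0.   , -0.001, -0.   , -0.   , -0.001]), 'joint_efforts': array([ 0.0000e+00, -5.8272e+01,  2.9305e+01,  6.9970e+00,  7.0000e-03,
       -0.0000e+00]), 'eef_pos': array([ 0.251, -0.626,  0.404]), 'ee_rot': array([ 3.14 , -0.   , -2.761]), 'force': array([ 0.187,  0.407, -0.146]), 'moment': array([-0.027, -0.014, -0.042]), 'width': np.float64(0.087)} 0.1593
scene key_grip 0.72 145 340 [0.33  0.275 0.116]
scene key_grip 0.61 175 375 [0.487 0.259 0.111]
scene nest 0.76 203 367 [0.516 0.209 0.061]
scene slot_mouth 0.91 227 330 [0.593 0.014 0.156]
scene switch 0.88 247 333 [0.618 0.003 0.123]
scene module 0.75 296 181 [ 0.483 -0.29   0.057]
scene reel 0.77 211 444 [0.655 0.352 0.052]
scene driver 0.58 232 259 [ 0.392 -0.048  0.017]
top key_grip 0.61 225 195 [0.425 0.43  0.11 ]
top key_grip 0.57 260 246 [0.319 0.269 0.149]
top key_grip 0.54 208 251 [0.477 0.267 0.111]
top nest 0.92 218 257 [0.457 0.256 0.056]
top slot_mouth 0.86 173 333 [0.584 0.024 0.119]
top slot_mouth 0.61 218 258 [0.458 0.253 0.054]
top switch 0.74 169 335 [0.587 0.019 0.15 ]
top module 0.58 227 429 [ 0.432 -0.268  0.06 ]
top reel 0.92 168 219 [0.618 0.382 0.048]
top driver 0.74 249 350 [ 0.371 -0.031 -0.003]
```

View pics/scene0.png

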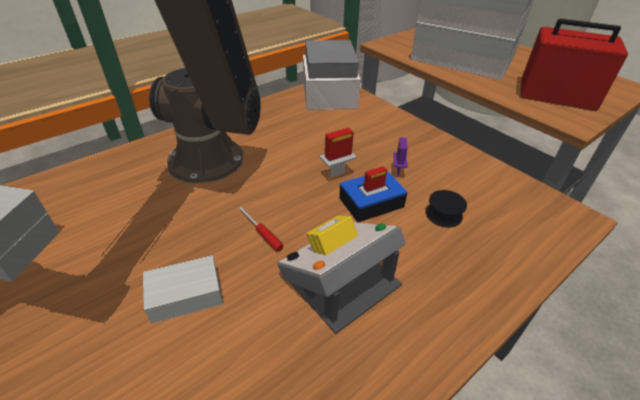

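View pics/top0.png

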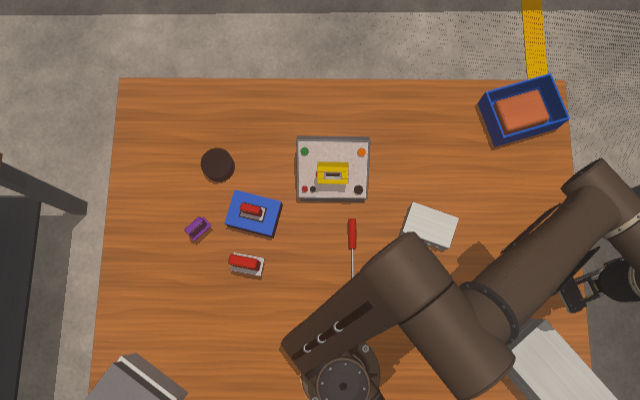

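```bash
python3 - <<'E'
import cv2
a=cv2.imread('pics/top0.png')[150:300,160:310];b=cv2.imread('pics/scene0.png')[120:270,280:430]
cv2.imwrite('pics/crop0.png',cv2.resize(cv2.hconcat([a,b]),(800,400),interpolation=cv2.INTER_CUBIC))
E
```

```text
(no output)
```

View pics/crop0.png

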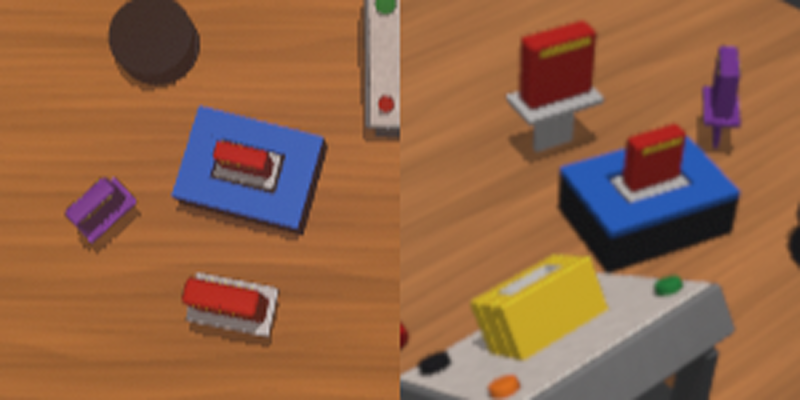

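Three look-alikes in top view: purple one at (228,197), which is excluded. A large red one stands free at (262,246), with its handle top at about 0.15 m. The smaller red one at (209,252) sits in the blue nest, with its top at about 0.11 m, so it is the one meant. The switch is at (173,333).

```bash
cat > est.py <<'E'
from h import *
def plane(Q):
    c=np.median(Q,0)
    for _ in range(5):
        u,s,vt=np.linalg.svd(Q-c,full_matrices=False); n=vt[2]; r=(Q-c)@n
        k=abs(r)<max(2*np.median(abs(r)),.001); Q=Q[k]; c=Q.mean(0)
    return c,(n if n[2]>0 else -n),len(Q),r.std()
def rect(xy):
    (cx,cy),(w,h),a=cv2.minAreaRect(xy.astype(np.float32)); a=np.radians(a)
    if w<h: w,h=h,w; a+=np.pi/2
    a=(a+np.pi/2)%np.pi-np.pi/2
    return np.round([cx,cy,w,h],4),round(a,4)
def est(tag):
    p=cv2.imread(f'pics/{tag}.png').astype(int); P=cloud(tag); b,g,r=p[...,0],p[...,1],p[...,2]
    x,y,z=P[...,0],P[...,1],P[...,2]
    near=(abs(x-.47)<.15)&(abs(y-.26)<.15)
    blue=(b>110)&(b>1.7*r)&near&(z>.05)&(z<.068)
    Q=P[blue]; print(tag,'nest',len(Q),rect(Q[:,:2]),'z',np.median(Q[:,2]))
    red=(r>90)&(r>2.5*g)&(r>2.5*b)&near&(z>.105)&(z<.13)&(np.hypot(x-.46,y-.25)<.07)
    Q=P[red]; print(' handle top',len(Q),rect(Q[:,:2]) if len(Q)>5 else'','z',np.median(Q[:,2]),Q.mean(0))
    A=(abs(x-.6)<.2)&(abs(y-.01)<.2)
    w=(p.min(-1)>130)&(p.max(-1)-p.min(-1)<30)&A&(z>.03)&(z<.18)
    c,n,k,s=plane(P[w]); print(' panel',k,c,n,s,'tilt',np.degrees(np.arccos(n[2])),'yaw',np.arctan2(-n[1],-n[0]))
    yel=(r>120)&(g>100)&(b<.45*r)&A&(z>.05)
    Q=P[yel]; h=(Q-c)@n; print(' yel height',np.percentile(h,[5,50,95,99]))
    hh=np.percentile(h,95); T=Q[abs(h-hh)<.005]
    c2,n2,k2,s2=plane(T); print(' top',k2,c2,n2,s2,'tilt',np.degrees(np.arccos(n2[2])),'yaw',np.arctan2(-n2[1],-n2[0]))
    ps=np.arctan2(-n[1],-n[0]); zz=np.array([-np.sin(np.radians(35))*np.cos(ps),-np.sin(np.radians(35))*np.sin(ps),np.cos(np.radians(35))])
    yy=np.array([-np.sin(ps),np.cos(ps),0]);xx=np.cross(yy,zz)
    rr,a=rect(np.c_[(T-c2)@xx,(T-c2)@yy]); print(' top rect',rr,a,'mouth',c2+xx*rr[0]+yy*rr[1])
if __name__=='__main__':
    import sys; np.set_printoptions(precision=4,suppress=True)
    for t in sys.argv[1:]: est(t)
E
python3 est.py top0 scene0
```

```text
top0 nest 1252 (array([0.4761, 0.2701, 0.1501, 0.1095]), np.float64(1.3174)) z 0.057094729998357296
 handle top 126 (array([0.478 , 0.2705, 0.0583, 0.0205]), np.float64(1.37)) z 0.11447756247055763 [0.4769 0.2699 0.1145]
 panel 962 [0.6122 0.0301 0.1078] [-0.5767  0.0067  0.8169] 0.0015243815988531327 tilt 35.22326148616295 yaw -0.011604993790506953
 yel height [0.0085 0.046  0.0522 0.0544]
 top 150 [0.5736 0.0284 0.1403] [-0.5755  0.0029  0.8178] 0.0011090793469877539 tilt 35.134627150663846 yaw -0.005000887177963705
 top rect [ 0.0003 -0.0011  0.0888  0.0562] -1.5555 mouth [0.5739 0.0273 0.1405]
scene0 nest 932 (array([0.4786, 0.2684, 0.1516, 0.1076]), np.float64(1.3105)) z 0.05987259399528522
 handle top 110 (array([0.4795, 0.2685, 0.0597, 0.0177]), np.float64(1.3697)) z 0.11701871020776644 [0.4808 0.2651 0.1165]
 panel 1126 [0.6339 0.0075 0.1268] [-0.5695  0.0037  0.822 ] 0.0004159745512548238 tilt 34.71733799982011 yaw -0.006517288042452674
 yel height [0.0025 0.0271 0.0477 0.0482]
 top 186 [0.5733 0.023  0.1425] [-0.5707  0.0026  0.8212] 0.00043724228126621064 tilt 34.79951299113554 yaw -0.004597093757317895
 top rect [-0.0005  0.0028  0.0928  0.056 ] -1.5695 mouth [0.5729 0.0258 0.1422]
```

>>> {"name": "carry_out", "arguments": {
  "targets": [
    [[0, 0, -0.75, 0, 0, 0, 1], [0, 0, -0.75, 0, 0, 0, 1], [0, 0, -0.75, 0, 0, 0, 1], [0, 0, -0.75, 0, 0, 0, 1], [0, 0, -0.75, 0, 0, 0, 1], [0, 0, -0.75, 0, 0, 0, 1], [0, 0, -0.75, 0, 0, 0, 1], [0, 0, -0.75, 0, 0, 0, 1], [0, 0, -0.75, 0, 0, 0, 1], [0, 0, 0, -1, -0.24, 0, 1], [0, 0, 0, -1, -0.24, 0, 1], [0, 0, 0, -1, -0.24, 0, 1], [0, 0, 0, -1, -0.24, 0, 1], [0, 0, 0, -1, -0.24, 0, 1], [0, 0, 0, -1, -0.24, 0, 1], [0, 0, 0, -1, -0.24, 0, 1], [0, 0, 0, -1, -0.24, 0, 1], [0, 0, 0, -1, -0.24, 0, 1], [0, 0, 0, -1, -0.24, 0, 1], [0, 0, 0, -1, -0.24, 0, 1]]
  ]
}}

```text
t: 3.3
eef_pos: [0.3825, -0.3754, 0.4049]
ee_rot: [-3.141, -0.0, -1.818]
force: [-0.4, 0.5, -0.7]
width: 0.0875
```

>>> {"name": "carry_out", "arguments": {
  "targets": [
    [[0, 0, 0, -1, 0.1, 0, 1], [0, 0, 0, -1, 0.1, 0, 1], [0, 0, 0, -1, 0.1, 0, 1], [0, 0, 0, -1, 0.1, 0, 1], [0, 0, 0, -1, 0.1, 0, 1], [0, 0, 0, -1, 0.1, 0, 1], [0, 0, 0, -1, 0.1, 0, 1], [0, 0, 0, -1, 0.1, 0, 1], [0, 0, 0, -1, 0.1, 0, 1], [0, 0, 0, -1, 0.1, 0, 1], [0, 0, 0, -1, 0.1, 0, 1], [0, 0, 0, -1, 0.1, 0, 1], [0, 0, 0, -1, 0.1, 0, 1], [0, 0, 0, -1, 0.1, 0, 1], [0, 0, 0, -1, 0.1, 0, 1], [0, 0, 0, -1, 0.1, 0, 1], [0, 0, 0, -1, 0.1, 0, 1], [0, 0, 0, -1, 0.1, 0, 1], [0, 0, 0, -1, 0.1, 0, 1], [0, 0, 0, -1, 0.1, 0, 1]]
  ]
}}

```text
t: 5.8
eef_pos: [0.4562, 0.1216, 0.4049]
ee_rot: [-3.141, 0.0, -1.818]
force: [0.6, -0.2, -0.4]
width: 0.0872
```

>>> {"name": "carry_out", "arguments": {
  "targets": [
    [[0, 0, 0, -1, 0.1, 0, 1], [0, 0, 0, -1, 0.1, 0, 1], [0, 0, 0, -1, 0.1, 0, 1], [0, 0, 0, -1, 0.1, 0, 1], [0, 0, 0, -1, 0.1, 0, 1], [0, 0, 0, -0.8, 0.1, 0, 1], [0, 0, 0, 0, 0, 0, 1]]
  ]
}}

```text
t: 6.68
eef_pos: [0.4774, 0.2667, 0.4042]
ee_rot: [3.141, -0.001, -1.817]
force: [-0.2, -0.6, 0.5]
width: 0.0876
```

```bash
python3 - <<'E'
from h import *
grab('wrist','w1'); grab('top','top1')
E
python3 est.py w1 top1
```

```text
w1 nest 8884 (array([0.4777, 0.2705, 0.1492, 0.1089]), np.float64(1.3248)) z 0.05703931561974662
 handle top 1205 (array([0.479 , 0.27  , 0.0583, 0.0202]), np.float64(1.3574)) z 0.1148262308379791 [0.4785 0.2682 0.1147]
 panel 12833 [0.612  0.0965 0.1067] [-0.5724  0.0079  0.8199] 0.0005226311371731962 tilt 34.92234700799734 yaw -0.013784633295016372
 yel height [0.003  0.0147 0.0261 0.0273]
 top 232 [0.5899 0.0731 0.121 ] [-0.0247 -0.9995  0.0221] 0.00035812628087732396 tilt 88.73191233708678 yaw 1.5461056158654225
 top rect [-0.0025 -0.0006  0.0519  0.003 ] -0.0015 mouth [0.5879 0.0725 0.1196]
top1 nest 728 (array([0.4758, 0.2699, 0.1498, 0.1081]), np.float64(1.3289)) z 0.05716697219772138
 handle top 78 (array([0.4777, 0.2698, 0.0572, 0.0195]), np.float64(1.2881)) z 0.11427872103505965 [0.4746 0.2615 0.1145]
 panel 1010 [0.6112 0.0344 0.107 ] [-0.5733  0.0031  0.8194] 0.0015765775341348423 tilt 34.97961817478847 yaw -0.0054504398355172765
 yel height [0.0085 0.0462 0.0523 0.0546]
 top 166 [0.5737 0.0303 0.1407] [-0.5678 -0.0061  0.8231] 0.0010030998986470035 tilt 34.60205799630275 yaw 0.010829609050845429
 top rect [-0.0003 -0.0031  0.0888  0.0553] -1.5685 mouth [0.5735 0.0272 0.1405]
```

View pics/w1.png

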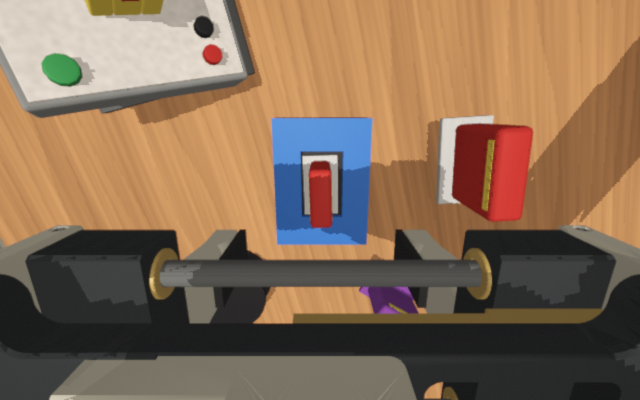

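The wrist view shows the small red handle in the blue nest at pixel (320,195), the big red look-alike at (490,170) and the purple one at (390,298). All three cameras agree on the handle to within 2 mm.

>>> {"name": "carry_out", "arguments": {
  "targets": [
    [[0, 0, -0.2, -0.12, 0, 1, 1], [0, 0, 0, 0, 0, 1, 1], [0, 0, 0, 0, 0, 1, 1], [0, 0, 0, 0, 0, 1, 1], [0, 0, 0, 0, 0, 1, 1], [0, 0, 0, 0, 0, 0.8, 1], [0, 0, 0, 0, 0, 0.4, 1], [0, 0, 0, 0, 0, 0, 1], [0, 0, 0, 0, 0, 0, -1], [0, 0, 0, 0, 0, 0, -1], [0, 0, 0, 0, 0, 0, -1], [0, 0, 0, 0, 0, 0, -1], [0, 0, 0, 0, 0, 0, -1], [0, 0, 0, 0, 0, 0, -1], [0, 0, 0, 0, 0, 0, -1]]
  ],
  "squeeze": 50
}}

```text
t: 8.65
eef_pos: [0.4779, 0.268, 0.2496]
ee_rot: [3.142, -0.0, -1.79]
force: [-0.2, 0.5, -0.2]
width: 0.0233
```

>>> {"name": "carry_out", "arguments": {
  "targets": [
    [[0, 0, 0, 0, 0, -0.4, -1], [0, 0, 0, 0, 0, -0.8, -1], [0, 0, 0, 0, 0, -1, -1], [0, 0, 0, 0, 0, -1, -1], [0, 0, 0, 0, 0, -1, -1], [0, 0, 0, 0, 0, -1, -1], [0, 0, 0, 0, 0, -1, -1], [0, 0, 0, 0, 0, 0, -1]]
  ]
}}

```text
t: 9.65
eef_pos: [0.4781, 0.2681, 0.4069]
ee_rot: [-3.139, 0.003, -1.79]
force: [0.0, -0.6, -2.7]
width: 0.0216
```

```bash
python3 - <<'E'
from h import *
grab('wrist','w2');grab('scene','scene2');grab('top','top2'); print(arm.get_state())
E
```

```text
{'t': 9.8, 'q': array([ 8.68668879e-01,  1.50444388e-01, -2.71395560e-01, -5.97976718e-04,
       -1.15034259e+00, -1.08823372e+00]), 'qd': array([-0.00024017,  0.01008219, -0.00586141, -0.000446  , -0.00108478,
        0.00282581]), 'joint_efforts': array([ 1.08495154e-02, -4.28844130e+01,  2.99635595e+01,  7.30000421e+00,
       -3.54802259e-02,  3.69835980e-04]), 'eef_pos': array([0.47753976, 0.26770643, 0.40374296]), 'ee_rot': array([ 3.14046609e+00, -9.74813371e-04, -1.79060508e+00]), 'force': array([ 0.74038076, -0.16870408, -2.54724155]), 'moment': array([ 0.01998746,  0.06832313, -0.01378767]), 'width': 0.021750065654714608}
```

View pics/w2.png

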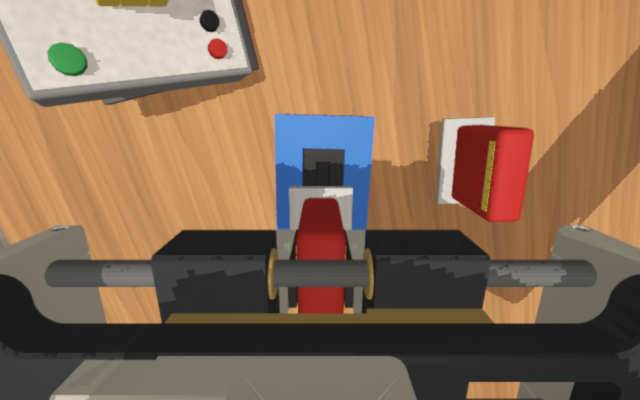

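View pics/scene2.png

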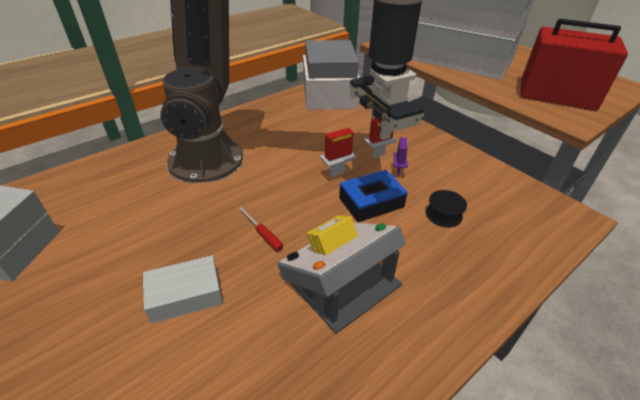

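Holding it: the opening is 21.7 mm, the weight about 2.6 N, and the nest is empty. Next I take it to a tilted standoff in front of the switch.

>>> {"name": "carry_out", "arguments": {
  "targets": [
    [[0, 0, -0.75, 0, 0, 0, -1], [0, 0, -0.75, 0, 0, 0, -1], [0, 0, 0, 0.97, 0.3, 0, -1], [0, 0, 0, 0.97, 0.3, 0, -1], [0, 0, 0, 0.97, 0.3, 0, -1], [0, 0, 0, 0.97, 0.3, 0, -1], [0, 0, 0, 0.97, 0.3, 0, -1], [0, 0, 0, 0.97, 0.3, 0, -1], [0, 0, 0, 0.97, 0.3, 0, -1], [0, 0, 0, 0.97, 0.3, 0, -1], [0, 0, 0, 0.97, 0.3, 0, -1], [0, 0, 0, 0.97, 0.3, 0, -1], [0.875, 0, 0, 0, 0, 0, -1], [0.875, 0, 0, 0, 0, 0, -1], [0.875, 0, 0, 0, 0, 0, -1], [0.875, 0, 0, 0, 0, 0, -1], [0.875, 0, 0, 0, 0, 0, -1], [0, 0, 0, 0, 0, 0, -1]]
  ]
}}

```text
t: 12.05
eef_pos: [0.4039, 0.0257, 0.4121]
ee_rot: [-2.53, 0.002, -1.58]
force: [-0.8, -1.4, -3.6]
width: 0.0218
```

```bash
python3 - <<'E'
from h import *
s=arm.get_state(); print(s['eef_pos'],s['ee_rot']); print(R.from_euler('xyz',s['ee_rot']).as_matrix().round(3), np.round(s['q'],2))
grab('wrist','w3');grab('scene','scene3')
E
python3 est.py w3 2>&1 | tail -5
```

```text
[0.40389185 0.02566822 0.41209581] [-2.52976982e+00  2.31968354e-03 -1.57964566e+00]
[[-0.009 -0.819  0.574]
 [-1.     0.009 -0.003]
 [-0.002 -0.574 -0.819]] [ 0.58 -0.31 -1.01  0.79 -0.46 -1.23]
 handle top 0  z nan [nan nan nan]
 panel 11321 [ 0.5965 -0.0105  0.0946] [-0.5682  0.0065  0.8228] 0.0005121280230144108 tilt 34.63055360479578 yaw -0.011494259600667231
 yel height [0.009  0.0476 0.0494 0.2771]
 top 1426 [0.5675 0.0082 0.1324] [-0.5713  0.0023  0.8208] 0.00045651174737024197 tilt 34.839151387088805 yaw -0.004034571876686598
 top rect [0.0037 0.0168 0.0899 0.0518] -1.5661 mouth [0.5707 0.0249 0.1345]
```

View pics/w3.png

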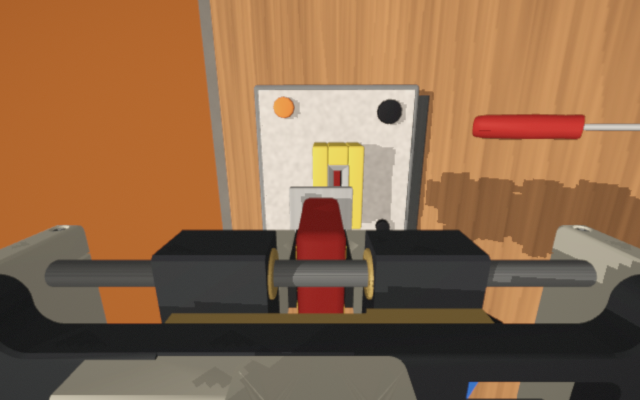

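View pics/scene3.png

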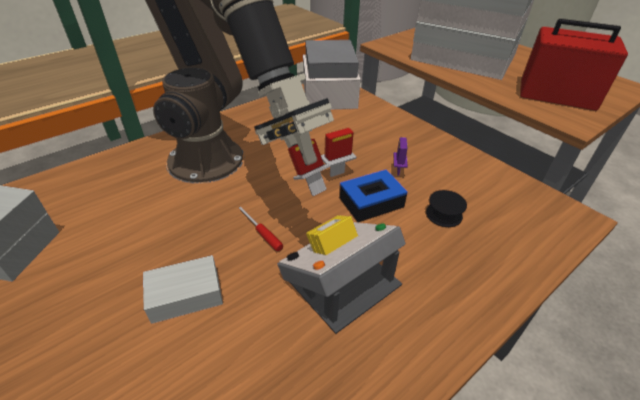

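The wrist view shows the switch slot at (337,178) ahead of the plate edge (row 187, columns 289–353). The scene view shows the key tilted in front of the panel. The wrist estimate of the mouth differs by several mm from the other cameras, so I'm checking for residual motion and refining it.

```bash
cat > rel.py <<'E'
from h import *
import sys
np.set_printoptions(precision=4,suppress=True)
def slotframe(ps=-.008):
    t=np.radians(35); z=np.array([-np.sin(t)*np.cos(ps),-np.sin(t)*np.sin(ps),np.cos(t)]); y=np.array([-np.sin(ps),np.cos(ps),0]); return np.c_[np.cross(y,z),y,z]
M=np.array([.5733,.0266,.1415]); S=slotframe()
def run(tag,pos,rot):
    Rt=R.from_euler('xyz',rot).as_matrix()
    P=cloud(tag); p=cv2.imread(f'pics/{tag}.png').astype(int); b,g,r=p[...,0],p[...,1],p[...,2]
    Q=(P-M)@S   # slot frame
    yel=(r>110)&(g>90)&(b<.5*r)&(np.linalg.norm(Q,axis=-1)<.08)
    zz=np.median(Q[yel][:,2]); top=yel&(abs(Q[...,2]-zz)<.003); print('switch top z',zz,'n',top.sum())
    for row in np.unique(np.nonzero(top)[0])[::4]:
        c=np.nonzero(top[row])[0]; print(row,c.min(),c.max(),'x',Q[row,c.min()][0],Q[row,c.max()][0],'mid',(Q[row,c.min()][0]+Q[row,c.max()][0])/2,'y',Q[row,c.min()][1])
    T=(P-np.array(pos))@Rt   # tool frame
    pl=(p.min(-1)>110)&(p.max(-1)-p.min(-1)<35)&(T[...,2]>.12)&(T[...,2]<.23)&(abs(T[...,1])<.04)&(abs(T[...,0])<.06)
    U=T[pl]
    if len(U): print('plate tool frame n',len(U),'z med',np.median(U[:,2]),'y rng',np.percentile(U[:,1],[1,99]),'x rng',np.percentile(U[:,0],[1,99]))
    g0=(np.array(pos)-M)@S; print('TCP slot frame',g0,'tool axes in slot\n',S.T@Rt)
    tip=(np.array(pos)+Rt@[-.0018,0,.2438]-M)@S; print('tip slot',tip)
E
python3 - <<'E'
from rel import *
s=arm.get_state(); print(s['eef_pos'],s['ee_rot'],np.abs(s['qd']).max())
run('w3',[.40389,.02567,.4121],[-2.5298,.0023,-1.5796])
grab('wrist','w4');s=arm.get_state();print(s['t'],s['eef_pos'],s['ee_rot'],np.round(s['q'],3));run('w4',s['eef_pos'],s['ee_rot'])
E
```

```text
[0.4024 0.0242 0.4084] [-2.5384 -0.0002 -1.5828] 0.020620731469158413
switch top z -0.004192875501441096 n 1907
146 313 362 x 0.019866046242036674 -0.030535851379015218 mid -0.005334902568489272 y -0.04634747250970803
150 313 363 x 0.019879025739970524 -0.03167226221264014 mid -0.005896618236334809 y -0.04239952357861378
154 313 363 x 0.019916060042420625 -0.031932267982350354 mid -0.006008103969964864 y -0.03829637404483394
158 313 362 x 0.019965784311116962 -0.030952283049924815 mid -0.005493249369403926 y -0.034075009160616364
162 313 362 x 0.020019912921852304 -0.031255886751566216 mid -0.005617986914856956 y -0.029777384905549452
166 313 362 x 0.020027423694633218 -0.031218511921106255 mid -0.005595544113236518 y -0.025834192995257813
170 313 362 x 0.020069794983991668 -0.0313686464104489 mid -0.005649425713228615 y -0.021582018441971877
174 313 362 x 0.020127208524151376 -0.03149636390399169 mid -0.005684577689920159 y -0.017150555437764264
178 313 362 x 0.020158207725186908 -0.03188995710860409 mid -0.00586587469170859 y -0.012946317429879312
182 314 362 x 0.019135307990559527
[... 3452 characters left out ...]
142573545
216 352 355 x -0.023943421083708 -0.027227705294248037 mid -0.02558556318897802 y 0.02909102891662241
220 352 355 x -0.024022259661797107 -0.027408304266000567 mid -0.025715281963898835 y 0.033598314316967914
224 352 355 x -0.02431664421330321 -0.027526910524856205 mid -0.025921777369079708 y 0.0388074748100588
228 352 354 x -0.024360579267542763 -0.02647961887209573 mid -0.025420099069819246 y 0.04327258832350888
plate tool frame n 1491 z med 0.19506498608011846 y rng [-0.0212  0.0211] x rng [0.0038 0.0308]
TCP slot frame [ 0.0131 -0.0035  0.3165] tool axes in slot
 [[-0.0028 -1.     -0.0082]
 [-1.      0.0028 -0.0021]
 [ 0.0021  0.0082 -1.    ]]
tip slot [ 0.0111 -0.0022  0.0727]
```

>>> {"name": "carry_out", "arguments": {
  "targets": [
    [[0.05, 0, 0, -0.1, 0.5, 0, -1], [0, 0, 0, 0, 0, 0.7, -1], [0, 0, 0, 0, 0, 0.7, -1], [0, 0, 0, 0, 0, 0.3, -1], [0, 0, 0, 0, 0, 0, -1], [0, 0, 0, 0, 0, 0, -1], [0, 0, 0, 0, 0, 0, -1]]
  ]
}}

```text
t: 13.08
eef_pos: [0.429, 0.0258, 0.3882]
ee_rot: [-2.557, 0.005, -1.577]
force: [-0.7, 0.1, -2.3]
width: 0.0218
```

```bash
python3 - <<'E'
from rel import *
s=arm.get_state();print(s['t'],s['eef_pos'],s['ee_rot'],np.round(s['q'],3),s['force'],abs(s['qd']).max())
grab('wrist','w5');s=arm.get_state();run('w5',s['eef_pos'],s['ee_rot'])
grab('scene','scene5')
a=cv2.imread('pics/scene5.png')[150:300,250:420]; cv2.imwrite('pics/sc5.png',cv2.resize(a,None,fx=4.5,fy=4,interpolation=cv2.INTER_CUBIC))
E
```

```text
13.075 [0.429  0.0258 0.3882] [-2.5568  0.0054 -1.5771] [ 0.498 -0.225 -1.016  0.829 -0.364 -1.228] [-0.6776  0.0821 -2.2853] 0.003318717078043853
switch top z -0.002988684518508562 n 2281
148 312 365 x 0.023528035303246216 -0.025344875142842744 mid -0.0009084199197982642 y -0.044376015442610384
152 311 367 x 0.024477512869944262 -0.02703111585586143 mid -0.0012768014929585847 y -0.04093891520115015
156 311 367 x 0.02450399573391204 -0.027406943403387563 mid -0.0014514738347377616 y -0.03757100292051436
160 311 367 x 0.024554459213501887 -0.027402811472431315 mid -0.0014241761294647142 y -0.03359539016715979
164 311 366 x 0.024589177223722426 -0.026600617902480115 mid -0.0010057203393788443 y -0.030001178051871507
168 311 366 x 0.024631479892834342 -0.026976911082514467 mid -0.0011727155948400621 y -0.02617927083985789
172 311 366 x 0.024665922577805956 -0.02701196437224697 mid -0.0011730208972205065 y -0.022572567804254373
176 311 366 x 0.024708487257155784 -0.02714760563760964 mid -0.0012195591902269282 y -0.018700597915999855
180 311 366 x 0.02475553430003632 -0.027092123696250886
[... 899 characters left out ...]
67945907
216 352 364 x -0.01506646662496169 -0.026813068376546626 mid -0.02093976750075416 y 0.021793010717202452
220 352 364 x -0.015136349168277347 -0.027077067277863045 mid -0.021106708223070196 y 0.025840433744094764
224 352 364 x -0.015169464118416529 -0.02704754714449857 mid -0.02110850563145755 y 0.029806338648748477
228 352 364 x -0.01529846870588059 -0.02729546214230658 mid -0.021296965424093584 y 0.034064298362227435
plate tool frame n 1468 z med 0.19505251505591553 y rng [-0.0213  0.019 ] x rng [0.004  0.0309]
TCP slot frame [ 0.0234 -0.0019  0.2848] tool axes in slot
 [[-0.0017 -0.9997 -0.026 ]
 [-1.      0.0015  0.0055]
 [-0.0055  0.026  -0.9996]]
tip slot [0.017  0.0012 0.0411]
```

View pics/sc5.png

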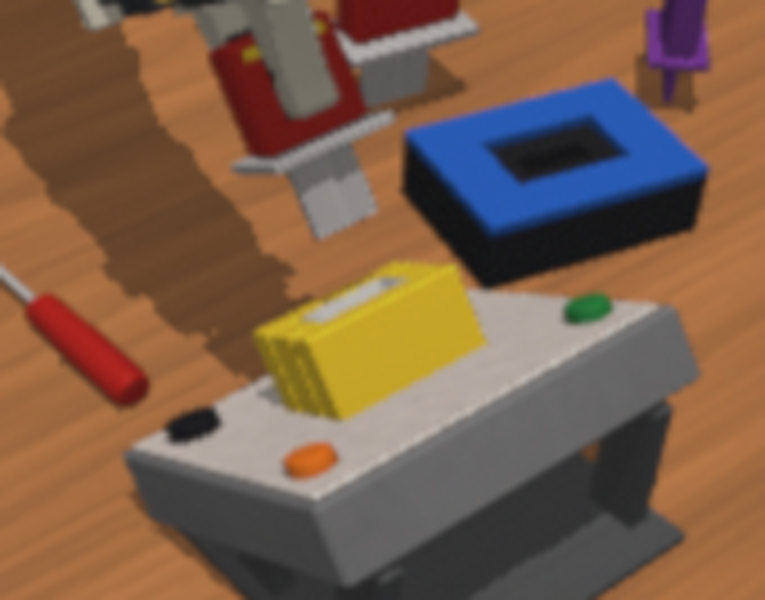

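View pics/w5.png

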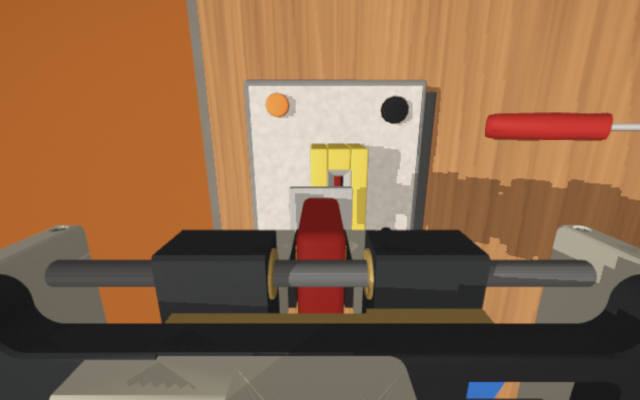

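The arm is running against joint 3's limit (-1.016 of -1.02), so the pose isn't reached. I'll fit a quick kinematic model from the readings to check which poses along the insertion axis are reachable.

```bash
cat > fk.py <<'E'
import numpy as np
from scipy.optimize import least_squares
from scipy.spatial.transform import Rotation as R
# readings q -> pos, rpy
D=[([-.902,.359,.0115,0,-1.224,-.288],[.251,-.6265,.4045],[3.14,0,-2.761]),
([.86867,.15044,-.2714,-.0006,-1.15034,-1.08823],[.47754,.26771,.40374],[3.1405,-.001,-1.7906]),
([.579,-.311,-1.017,.777,-.467,-1.226],[.4025,.0245,.4082],[-2.5389,-.0001,-1.5823]),
([.498,-.225,-1.016,.829,-.364,-1.228],[.429,.0258,.3882],[-2.5568,.0054,-1.5771])]
E=lambda s,a:R.from_euler(s,a)
def fk(q,p,sg=(1,1)):
    a0,H,L1,e,L2,L5,d1,d5=p
    R1=E('z',q[0]); R2=R1*E('y',q[1]); R3=R2*E('y',-q[2]); R4=R3*E('x',sg[0]*q[3])
    # tool z down when q5-q2+q3=-pi/2 : forearm x dir, tool z along x rotated by +(-q5) about y
    R5=R4*E('y',-q[4]); R6=R5*E('x',sg[1]*q[5])
    pos=R1.apply([a0,d1,H])+R2.apply([0,0,L1])+R3.apply([L2,0,e])+R5.apply([L5,d5,0])
    return pos,R6
C0=None
def tool(R6,C): return R6*C
if __name__=='__main__':
    for s4 in(1,-1):
      for s6 in(1,-1):
        Rs=[fk(q,[0]*8,(s4,s6))[1] for q,_,_ in D]
        Cs=[r.inv()*E('xyz',o) for r,(_,_,o) in zip(Rs,D)]
        print(s4,s6,[round((Cs[0].inv()*c).magnitude(),3) for c in Cs], Cs[0].as_matrix().round(2).tolist())
E
python3 fk.py
```

```text
1 1 [0.0, 1.601, 0.771, 0.604] [[0.0, -0.0, 1.0], [-0.84, 0.54, 0.0], [-0.54, -0.84, -0.0]]
1 -1 [0.0, 0.0, 1.555, 1.658] [[0.0, -0.0, 1.0], [-1.0, 0.0, 0.0], [-0.0, -1.0, -0.0]]
-1 1 [0.0, 1.6, 1.875, 1.881] [[0.0, -0.0, 1.0], [-0.84, 0.54, 0.0], [-0.54, -0.84, -0.0]]
-1 -1 [0.0, 0.001, 0.001, 0.001] [[0.0, -0.0, 1.0], [-1.0, 0.0, 0.0], [-0.0, -1.0, -0.0]]
```

```bash
cat > ik.py <<'E'
from fk import *
sg=(-1,-1); C=R.from_matrix([[0,0,1],[-1,0,0],[0,-1,0]])
p0=np.array([0,.4,.5,0,.5,.2,-.19,0])
f=least_squares(lambda p:np.r_[np.concatenate([(fk(q,p,sg)[0]-x)*1000 for q,x,_ in D]),(p-p0)*.3],p0)
P=f.x
lo=np.array([-3.07,-1.43,-1.02,-3.03,-3.05,-3.03]);hi=np.array([3.07,2.12,1.25,1.67,0,3.03])
def ik(pos,Rm,q0,P=P):
    def r(q):
        x,o=fk(q,P,sg); return np.r_[(x-pos)*10,((o*C).inv()*R.from_matrix(Rm)).as_rotvec()*3]
    s=least_squares(r,np.clip(q0,lo+1e-3,hi-1e-3),bounds=(lo-.6,hi+.6)); return s.x,np.abs(s.fun).max()
if __name__=='__main__':
    np.set_printoptions(precision=3,suppress=True)
    print(P, np.abs(f.fun[:12]).max())
    from rel import slotframe
    S=slotframe(-.006); M=np.array([.572,.027,.139])
    Rm=np.c_[-S[:,1],-S[:,0],-S[:,2]]
    for flip in(1,-1):
      F=Rm@np.diag([flip,flip,1])
      for tz in(.08,.04,.02,.0,-.02,-.044):
        pos=M+S[:,2]*(tz+.2438)
        q,e=ik(pos,F,[.5,-.1,-.9,.8,-.4,-1.2 if flip>0 else 1.9]); print(flip,tz,pos,q,round(e,5))
E
python3 ik.py
```

```text
[-0.001  0.203  0.6   -0.002  0.466  0.2   -0.    -0.192] 0.1620625083627522
1 0.08 [0.3863 0.0281 0.4042] [ 0.6116 -0.3448 -1.0547  0.8095 -0.4767 -1.2774] 0.0
1 0.04 [0.4092 0.028  0.3715] [ 0.4052 -0.243  -1.1182  1.084  -0.2624 -1.4125] 0.0
1 0.02 [0.4207 0.0279 0.3551] [ 0.1126 -0.1915 -1.1527  1.5398 -0.068  -1.6371] 0.0
1 0.0 [0.4322 0.0278 0.3387] [ 0.0151 -0.1526 -1.141   1.7012 -0.0159 -1.7189] 0.07853
1 -0.02 [0.4436 0.0278 0.3223] [ 0.0018 -0.1126 -1.1278  1.7317 -0.0136 -1.7386] 0.15899
1 -0.044 [0.4574 0.0277 0.3027] [-0.0228 -0.0633 -1.109   1.7917 -0.0098 -1.7779] 0.25144
-1 0.08 [0.3863 0.0281 0.4042] [ 0.6116 -0.3448 -1.0547  0.8095 -0.4767  1.8642] 0.0
-1 0.04 [0.4092 0.028  0.3715] [ 0.4052 -0.243  -1.1182  1.084  -0.2624  1.7291] 0.0
-1 0.02 [0.4207 0.0279 0.3551] [ 0.1126 -0.1915 -1.1527  1.5398 -0.068   1.5045] 0.0
-1 0.0 [0.4322 0.0278 0.3387] [ 0.0151 -0.1526 -1.141   1.7013 -0.0159  1.4227] 0.07853
-1 -0.02 [0.4436 0.0278 0.3223] [ 0.0018 -0.1126 -1.1278  1.7317 -0.0136  1.4031] 0.15899
-1 -0.044 [0.4574 0.0277 0.3027] [-0.0228 -0.0633 -1.109   1.7918 -0.0098  1.3636] 0.25144
```

The fit is good to 0.2 mm. The current branch is out of joint range near the slot, so I'm searching for other IK branches.

```bash
cat > br.py <<'E'
from ik import *
from rel import slotframe
np.set_printoptions(precision=3,suppress=True)
S=slotframe(-.006); M=np.array([.572,.027,.139])
Rm=np.c_[-S[:,1],-S[:,0],-S[:,2]]
def iks(pos,F,q0):
    def r(q):
        x,o=fk(q,P,sg); return np.r_[(x-pos)*10,((o*C).inv()*R.from_matrix(F)).as_rotvec()*3]
    s=least_squares(r,q0,bounds=(lo,hi)); return s.x,np.abs(s.fun).max()
if __name__=='__main__':
    rng=np.random.default_rng(0)
    for tz in(.08,.0,-.044):
        pos=M+S[:,2]*(tz+.2438); sols=[]
        for k in range(150):
            for fl in (1,-1):
                q,e=iks(pos,Rm@np.diag([fl,fl,1]),rng.uniform(lo,hi))
                if e<1e-4 and not any(np.abs(q-s).max()<.02 for s,_ in sols): sols.append((q,fl))
        print(tz,pos)
        for q,fl in sols: print('  ',fl,q, 'margin',np.minimum(q-lo,hi-q).min())
E
python3 br.py
```

```text
0.08 [0.386 0.028 0.404]
0.0 [0.432 0.028 0.339]
-0.044 [0.457 0.028 0.303]
```

```bash
cat > br2.py <<'E'
from br import *
rng=np.random.default_rng(1)
def allsol(pos,F,n=40):
    sols=[]
    for k in range(n):
        for fl in (1,-1):
            q,e=iks(pos,F@np.diag([fl,fl,1]),rng.uniform(lo,hi))
            if e<1e-4 and not any(np.abs(q-s).max()<.03 for s in sols): sols.append(q)
    return sols
if __name__=='__main__':
    print('check start',allsol(np.array([.251,-.6265,.4045]),E('xyz',[3.14,0,-2.761]).as_matrix()))
    g=.0043+.08
    for tz in(.05,-.044):
        for b in np.radians([-60,-45,-30,-15,0,15,30,45,60]):
            Rb=Rm@R.from_rotvec([0,b,0]).as_matrix()  # rotate about jaw axis
            pos=M+S[:,2]*(tz+g)-Rb[:,2]*.1593
            s=allsol(pos,Rb,20); print(tz,np.degrees(b).round(),pos,'tool z',Rb[:,2],len(s))
            for q in s: print('    ',q,'m',np.minimum(q-lo,hi-q)[:5].min())
E
python3 br2.py
```

```text
check start [array([-0.902,  0.359,  0.012, -0.   , -1.225, -0.288]), array([-0.902,  0.359,  0.012, -0.   , -1.225,  2.853])]
0.05 -60.0 [ 0.448 -0.11   0.314] tool z [ 0.292  0.864 -0.41 ] 2
     [-0.461  0.271 -0.252 -1.139 -1.473 -1.931] m 0.7677970106826157
     [-0.461  0.271 -0.252 -1.139 -1.473  1.211] m 0.7677970106825944
0.05 -45.0 [ 0.43  -0.085  0.341] tool z [ 0.41   0.705 -0.579] 2
     [-0.342  0.081 -0.343 -1.044 -1.187  1.04 ] m 0.6770536697944962
     [-0.342  0.081 -0.343 -1.044 -1.187 -2.102] m 0.6770536697944936
0.05 -30.0 [ 0.415 -0.052  0.362] tool z [ 0.5    0.497 -0.709] 2
     [-0.061 -0.103 -0.463 -0.812 -0.811 -2.46 ] m 0.5572668543078159
     [-0.061 -0.103 -0.463 -0.812 -0.811  0.681] m 0.5572668542907644
0.05 -15.0 [ 0.406 -0.013  0.375] tool z [ 0.556  0.255 -0.791] 2
     [ 0.47  -0.269 -0.858  0.075 -0.325 -0.456] m 0.16242833198211593
     [ 0.47  -0.269 -0.858  0.075 -0.325  2.686] m 0.16242833190221306
0.05 0.0 [0.404 0.028 0.38 ] tool z [ 0.574 -0.003 -0.819] 0
0.05 15.0 [0.407 0.069 0.375] tool z [ 0.552 -0.262 -0.791] 0
0.05 30.0 [0.416 0.108 0
[... 1109 characters left out ...]
l z [ 0.556  0.255 -0.791] 1
     [ 0.373 -0.019 -0.765 -0.21  -0.172 -0.101] m 0.171540356244129
-0.044 0.0 [0.458 0.028 0.303] tool z [ 0.574 -0.003 -0.819] 0
-0.044 15.0 [0.461 0.069 0.298] tool z [ 0.552 -0.262 -0.791] 0
-0.044 30.0 [0.47  0.107 0.285] tool z [ 0.494 -0.503 -0.709] 0
-0.044 45.0 [0.485 0.14  0.264] tool z [ 0.401 -0.71  -0.579] 2
     [ 0.777  0.314 -0.955  1.128 -1.058 -2.015] m 0.06509261371793995
     [ 0.777  0.314 -0.955  1.128 -1.058  1.126] m 0.06509261379086795
-0.044 60.0 [0.504 0.165 0.237] tool z [ 0.282 -0.868 -0.41 ] 2
     [ 0.845  0.495 -0.823  0.96  -1.286 -2.024] m 0.19683410745318008
     [ 0.845  0.495 -0.823  0.96  -1.286  1.117] m 0.19683410745318164
```

On this branch, a tool axis aligned with the slot axis isn't reachable at all. Pinching with the tool leaned about 25–30° about the jaw axis (fingers pointing left) gives ample joint margin. So I'll put the key back in the nest, re-grip it leaned, and then insert.

>>> {"name": "carry_out", "arguments": {
  "targets": [
    [[-0.84, 0, 0, 0, 0, 0, -1], [-0.84, 0, 0, 0, 0, 0, -1], [-0.84, 0, 0, 0, 0, 0, -1], [-0.84, 0, 0, 0, 0, 0, -1], [-0.83, 0, 0, 0, 0, 0, -1], [0, 0, 0.76, 0, 0, 0, -1], [0, 0, 0.76, 0, 0, 0, -1], [0, 0, 0, -0.99, 0.02, -0.05, -1], [0, 0, 0, -0.99, 0.02, -0.05, -1], [0, 0, 0, -0.99, 0.02, -0.05, -1], [0, 0, 0, -0.99, 0.02, -0.05, -1], [0, 0, 0, -0.99, 0.02, -0.05, -1], [0, 0, 0, -0.99, 0.02, -0.05, -1], [0, 0, 0, -0.99, 0.02, -0.05, -1], [0, 0, 0, -0.99, 0.02, -0.05, -1], [0, 0, 0, -0.99, 0.02, -0.05, -1], [0, 0, 0, -0.99, 0.02, -0.05, -1]]
  ]
}}

```text
t: 15.3
eef_pos: [0.481, 0.2677, 0.4031]
ee_rot: [-3.12, 0.006, -1.794]
force: [0.1, -0.2, -2.1]
width: 0.0217
```

>>> {"name": "carry_out", "arguments": {
  "targets": [
    [[0, 0, 0, 0, 0, 0, -1], [0, 0, 0, 0, 0, 0, -1]]
  ]
}}

```text
t: 15.55
eef_pos: [0.4806, 0.2664, 0.4028]
ee_rot: [-3.12, 0.006, -1.794]
force: [-0.3, -0.6, -2.4]
width: 0.0219
```

```bash
python3 - <<'E'
from h import *
np.set_printoptions(precision=4,suppress=True)
s=arm.get_state();print(s['t'],s['eef_pos'],s['ee_rot'],s['q'],abs(s['qd']).max())
E
cat > plan.py <<'E'
from br import *
q=np.array([.86867,.15044,-.2714,-.0006,-1.15034,-1.08823])
def track(pos,F,q):
    n=iks(pos,F,np.clip(q,lo+1e-4,hi-1e-4)); return n
for b in (-20,-25,-30):
    print('beta',b); qq=q.copy()
    B=R.from_rotvec([0,np.radians(b),0])
    g=np.array([.478,.268,.0903]); R0=E('xyz',[np.pi,0,-1.79])
    for k in range(1,6):
        Rk=R0*R.from_rotvec([0,np.radians(b)*k/5,0]); qq,e=track(g-Rk.apply([0,0,.1593]),Rk.as_matrix(),qq)
    print(' nest',qq,e,(g-Rk.apply([0,0,.1593])),Rk.as_matrix()[:,2])
    g1=g+[0,0,.15]; qq,e=track(g1-Rk.apply([0,0,.1593]),Rk.as_matrix(),qq); print(' up',qq,e)
    for tz in (.1,.08,.04,0,-.02,-.044):
        Rb=R.from_matrix(Rm)*B; g2=M+S[:,2]*(tz+.0843)
        if tz==.1:
            dR=(Rk.inv()*Rb).as_rotvec()
            for k in range(1,21):
                Ri=Rk*R.from_rotvec(dR*k/20); gi=g1+(g2-g1)*k/20; qn,e=track(gi-Ri.apply([0,0,.1593]),Ri.as_matrix(),qq)
                if e>1e-3 or np.abs(qn-qq).max()>.25: print('   k',k,qn,e)
                qq=qn
        qq,e=track(g2-Rb.apply([0,0,.1593]),Rb.as_matrix(),qq); print(' ',tz,qq,round(e,5),'margin',np.minimum(qq-lo,hi-qq).min())
E
python3 plan.py
```

```text
15.55 [0.4806 0.2664 0.4028] [-3.1201  0.0059 -1.7941] [ 0.8689  0.1474 -0.2852  0.0182 -1.1231 -1.1   ] 0.01216416138491246
beta -20
 nest [ 0.702  0.229 -0.486 -0.372 -0.606 -0.641] 2.7755575615628914e-15 [0.466 0.215 0.24 ] [ 0.074  0.334 -0.94 ]
 up [ 0.718  0.045 -0.346 -0.259 -0.911 -0.805] 2.061986831281004e-09
  0.1 [ 0.373 -0.345 -0.693 -0.228 -0.551 -0.114] 0.0 margin 0.32740451172576446
  0.08 [ 0.344 -0.295 -0.684 -0.279 -0.518 -0.043] 0.0 margin 0.3362158967841674
  0.04 [ 0.287 -0.194 -0.655 -0.392 -0.467  0.111] 0.0 margin 0.3646137237116598
  0 [ 0.229 -0.093 -0.615 -0.515 -0.434  0.279] 0.0 margin 0.40463764621486076
  -0.02 [ 0.2   -0.043 -0.593 -0.578 -0.423  0.364] 0.0 margin 0.4229486272617012
  -0.044 [ 0.167  0.017 -0.564 -0.652 -0.414  0.464] 0.0 margin 0.41380573536956994
beta -25
 nest [ 0.633  0.225 -0.469 -0.514 -0.601 -0.465] 3.905209489118988e-14 [0.463 0.202 0.235] [ 0.092  0.413 -0.906]
 up [ 0.663  0.031 -0.35  -0.357 -0.877 -0.696] 1.2282567463106626e-09
  0.1 [ 0.153 -0.276 -0.552 -0.542 -0.707  0.291] 0.0 margin 0.4683789325091282
  0.08 [ 0.131 -0
[... 367 characters left out ...]
 0.5405654364084436
beta -30
 nest [ 0.55   0.229 -0.449 -0.667 -0.62  -0.271] 3.0625502134284933e-13 [0.461 0.19  0.228] [ 0.109  0.488 -0.866]
 up [ 0.599  0.023 -0.349 -0.469 -0.858 -0.569] 4.6056833347130066e-10
  0.1 [-0.033 -0.21  -0.467 -0.739 -0.866  0.559] 0.0 margin 0.5530433962345143
  0.08 [-0.044 -0.167 -0.467 -0.768 -0.843  0.607] 0.0 margin 0.5533394740863857
  0.04 [-0.066 -0.081 -0.461 -0.828 -0.802  0.706] 0.0 margin 0.5594677066676121
  0 [-0.088  0.008 -0.448 -0.889 -0.767  0.805] 0.0 margin 0.5724419262304208
  -0.02 [-0.098  0.052 -0.439 -0.92  -0.752  0.854] 0.0 margin 0.5812719972645233
  -0.044 [-0.109  0.106 -0.426 -0.957 -0.736  0.912] 0.0 margin 0.5937642269686167
```

>>> {"name": "carry_out", "arguments": {
  "targets": [
    [[-0.15, 0.04, 0, -0.04, 0.115, 0, -1], [0, 0, 0, 0, 0, 0, -1], [0, 0, 0, 0, 0, 0.8, -1], [0, 0, 0, 0, 0, 0.8, -1], [0, 0, 0, 0, 0, 0.4, -1], [0, 0, 0, 0, 0, 0, -1], [0, 0, 0, 0, 0, 0, -1]]
  ]
}}

```text
t: 16.42
eef_pos: [0.4784, 0.2679, 0.3539]
ee_rot: [-3.14, 0.002, -1.794]
force: [0.4, 0.0, -2.1]
width: 0.022
```

```bash
python3 - <<'E'
from h import *
np.set_printoptions(precision=4,suppress=True)
s=arm.get_state();print(s['t'],s['eef_pos'],s['ee_rot'],s['force'],abs(s['qd']).max())
grab('wrist','w6')
E
```

```text
16.425 [0.4784 0.2679 0.3539] [-3.1398  0.0018 -1.7942] [ 0.4119  0.007  -2.061 ] 0.0041660135035600145
```

View pics/w6.png

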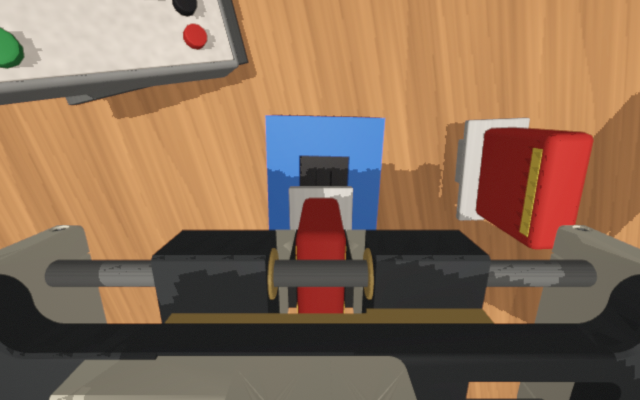

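>>> {"name": "carry_out", "arguments": {
  "targets": [
    [[0, 0, 0, 0, 0, 0.9, -1], [0, 0, 0, 0, 0, 0.9, -1], [0, 0, 0, 0, 0, 0.9, -1], [0, 0, 0, 0, 0, 0.7, -1], [0, 0, 0, 0, 0, 0.5, -1], [0, 0, 0, 0, 0, 0.22, -1], [0, 0, 0, 0, 0, 0, -1], [0, 0, 0, 0, 0, 0, -1]]
  ]
}}

```text
t: 17.48
eef_pos: [0.4784, 0.2679, 0.2505]
ee_rot: [-3.14, 0.002, -1.794]
force: [-0.6, 1.9, -1.5]
width: 0.0219
```

>>> {"name": "carry_out", "arguments": {
  "targets": [
    [[0, 0, 0, 0, 0, 0, 1], [0, 0, 0, 0, 0, 0, 1], [0, 0, 0, 0, 0, 0, 1], [0, 0, 0, 0, 0, -0.16, 1], [0, -0.625, 0, 0.555, 0, 0.024, 1], [0, -0.625, 0, 0.555, 0, 0.024, 1], [0, -0.625, 0, 0.555, 0, 0.024, 1], [0, -0.625, 0, 0.555, 0, 0.024, 1], [0, -0.625, 0, 0.555, 0, 0.024, 1], [0, 0, 0, 0, 0, 0, 1]]
  ]
}}

```text
t: 18.73
eef_pos: [0.4636, 0.2011, 0.2394]
ee_rot: [-3.141, 0.438, -1.797]
force: [-0.0, -0.2, 0.7]
width: 0.0874
```

```bash
python3 - <<'E'
from h import *
np.set_printoptions(precision=4,suppress=True)
grab('wrist','w7'); grab('scene','scene7'); grab('top','top7')
s=arm.get_state();Rt=R.from_euler('xyz',s['ee_rot']).as_matrix();print(s['t'],s['eef_pos'],s['q'],s['width'],abs(s['qd']).max(),'\nR',Rt,'\nG',s['eef_pos']+Rt[:,2]*.1593, 'want',[.4784,.2695,.0915])
print('in tool',Rt.T@(np.array([.4784,.2697,.0905])-s['eef_pos']-Rt[:,2]*.1593)/.025)
P=cloud('scene7');p=cv2.imread('pics/scene7.png').astype(int)
a=cv2.imread('pics/scene7.png')[110:240,300:430]; cv2.imwrite('pics/sc7.png',cv2.resize(a,None,fx=4.5,fy=4.5,interpolation=cv2.INTER_CUBIC))
E
```

```text
18.875 [0.4637 0.2024 0.2394] [ 0.6367  0.2166 -0.4703 -0.5045 -0.6041 -0.4815] 0.08802673985285686 0.010868168435306755 
R [[-0.2003 -0.9751  0.0949]
 [-0.884   0.2217  0.4116]
 [-0.4224 -0.0014 -0.9064]] 
G [0.4788 0.2679 0.0951] want [0.4784, 0.2695, 0.0915]
in tool [0.0178 0.0332 0.1929]
```

View pics/sc7.png

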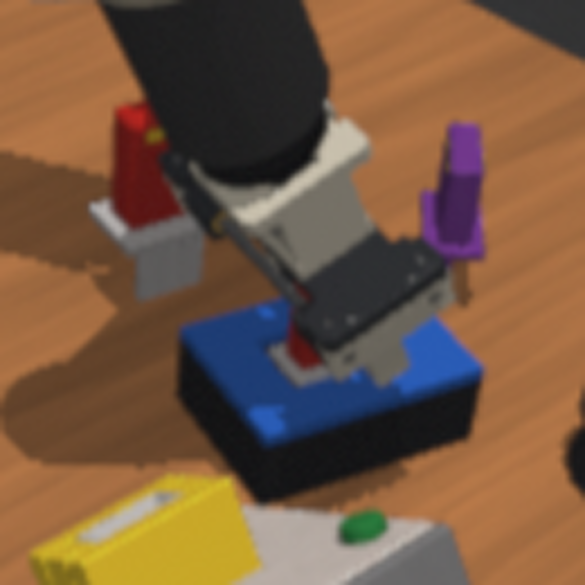

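View pics/w7.png

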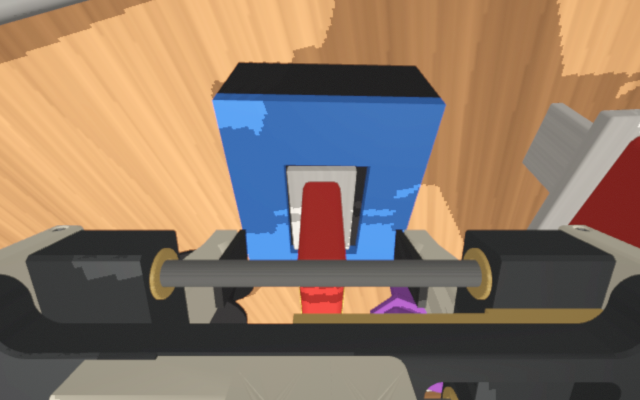

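The view shows the key seated back in the nest, handle at (322,225), with the leaned jaws straddling it evenly. I'll close and lift.

>>> {"name": "carry_out", "arguments": {
  "targets": [
    [[0, 0, 0, 0.02, 0.02, 0.17, 1], [0, 0, 0, 0, 0, 0, -1], [0, 0, 0, 0, 0, 0, -1], [0, 0, 0, 0, 0, 0, -1], [0, 0, 0, 0, 0, 0, -1], [0, 0, 0, 0, 0, 0, -1], [0, 0, 0, 0, 0, 0, -1], [0, 0, 0, 0, 0, 0, -1], [0, 0, 0, 0, 0, 0, -1]]
  ],
  "squeeze": 58
}}

```text
t: 20.0
eef_pos: [0.4632, 0.2036, 0.235]
ee_rot: [-3.14, 0.437, -1.794]
force: [1.1, 0.2, 1.4]
width: 0.0218
```

```bash
python3 - <<'E'
from h import *
np.set_printoptions(precision=4,suppress=True)
s=arm.get_state();Rt=R.from_euler('xyz',s['ee_rot']).as_matrix();G=s['eef_pos']+Rt[:,2]*.1593;print(s['t'],s['eef_pos'],s['ee_rot'],s['width'],s['force'],G)
np.savez('grasp.npz',pos=s['eef_pos'],rot=s['ee_rot'])
E
```

```text
20.0 [0.4632 0.2036 0.235 ] [-3.1403  0.4373 -1.7939] 0.02183004911140025 [1.051  0.1647 1.4118] [0.4783 0.2693 0.0907]
```

>>> {"name": "carry_out", "arguments": {
  "targets": [
    [[0, 0, 0, -0.21, 0, -0.45, -1], [0, 0, 0, -0.42, 0, -0.9, -1], [0, 0, 0, -0.42, 0, -0.9, -1], [0, 0, 0, -0.42, 0, -0.9, -1], [0, 0, 0, -0.42, 0, -0.9, -1], [0, 0, 0, -0.42, 0, -0.9, -1], [0, 0, 0, -0.21, 0, -0.45, -1], [0, 0, 0, 0, 0, 0, -1], [0, 0, 0, 0, 0, 0, -1]]
  ]
}}

```text
t: 21.12
eef_pos: [0.4626, 0.2034, 0.3829]
ee_rot: [3.141, 0.436, -1.795]
force: [-0.4, -0.5, -2.3]
width: 0.0216
```

```bash
python3 - <<'E'
from h import *
np.set_printoptions(precision=4,suppress=True)
s=arm.get_state();print(s['t'],s['eef_pos'],s['ee_rot'],s['width'],s['force'],s['q'])
grab('wrist','w8'); grab('scene','scene8')
a=cv2.imread('pics/scene8.png')[80:240,280:440]; b=cv2.imread('pics/w8.png')[60:360,170:470]
cv2.imwrite('pics/c8.png',cv2.hconcat([cv2.resize(a,(400,400),interpolation=cv2.INTER_CUBIC),cv2.resize(b,(400,400))]))
E
```

```text
21.125 [0.4626 0.2034 0.3829] [ 3.1412  0.4362 -1.7946] 0.02158820162397065 [-0.3661 -0.487  -2.2576] [ 0.6676  0.0315 -0.3536 -0.3551 -0.8701 -0.7041]
```

View pics/c8.png

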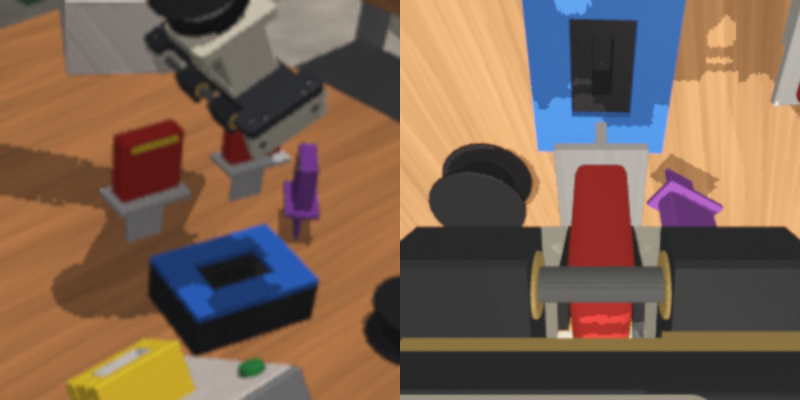

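Held again (opening 21.6 mm, weight 2.3 N), clear of the nest, with the key upright. Now I'm computing the standoff move.

```bash
cat > mv.py <<'E'
from rel import *
d=np.load('grasp.npz'); Rg=R.from_euler('xyz',d['rot'])
# tool->key: key upright at grasp
tx=-Rg.as_matrix()[:,1]; yaw=np.arctan2(tx[1],tx[0])
Kr=R.from_euler('z',yaw); Kp=np.array([.4785,.2697,.0860])
rel_R=Rg.inv()*Kr; rel_p=Rg.inv().apply(Kp-d['pos'])   # key in tool
def keypose(s):
    Rt=R.from_euler('xyz',s['ee_rot']); return s['eef_pos']+Rt.apply(rel_p), Rt*rel_R
MM=M+S@np.array([-.001,.0005,-.001])
def target(off):  # off: tip position in slot frame
    Kt=R.from_matrix(S); g=MM+S@(np.array(off)+[0,0,.08]); Rt=Kt*rel_R.inv(); return g-Rt.apply(rel_p),Rt
def rows(p0,R0,p1,R1,n):
    w=(R0.inv()*R1).as_rotvec(); out=[]; pp,Rp=p0,R0
    g0=p0+R0.apply(rel_p); g1=p1+R1.apply(rel_p)
    for k in range(1,n+1):
        Ri=R0*R.from_rotvec(w*k/n); pi=g0+(g1-g0)*k/n-Ri.apply(rel_p)
        out.append(np.r_[np.degrees((Rp.inv()*Ri).as_rotvec())/8,Rp.inv().apply(pi-pp)/.025]); pp,Rp=pi,Ri
    return np.round(out,2)
def report(s):
    kp,kr=keypose(s); tip=(kp-kr.apply([0,0,.08])-MM)@S; print('tip in slot',tip,'rotvec err',(R.from_matrix(S).inv()*kr).as_rotvec())
E
python3 - <<'E'
from mv import *
s=arm.get_state(); print('key in tool',rel_p,rel_R.as_euler('xyz')); report(s)
p1,R1=target([0,0,.05]); print(p1,R1.as_euler('xyz'))
print(rows(s['eef_pos'],R.from_euler('xyz',s['ee_rot']),p1,R1,13).tolist())
E
```

```text
key in tool [ 0.0016 -0.0001  0.1638] [ 2.7043 -0.001  -1.5703]
tip in slot [-0.072   0.2414  0.067 ] rotvec err [-0.0671  0.6102 -0.2085]
[ 0.4123 -0.0395  0.3686] [-2.4824  0.354  -1.3164]
[[0.26, -0.04, -0.25, 0.67, 0.01, -0.33], [0.26, -0.04, -0.25, 0.67, 0.02, -0.33], [0.26, -0.04, -0.25, 0.68, 0.03, -0.32], [0.26, -0.04, -0.25, 0.68, 0.04, -0.32], [0.26, -0.04, -0.25, 0.69, 0.05, -0.32], [0.26, -0.04, -0.25, 0.69, 0.06, -0.31], [0.26, -0.04, -0.25, 0.7, 0.07, -0.31], [0.26, -0.04, -0.25, 0.7, 0.08, -0.31], [0.26, -0.04, -0.25, 0.7, 0.1, -0.31], [0.26, -0.04, -0.25, 0.71, 0.11, -0.3], [0.26, -0.04, -0.25, 0.71, 0.12, -0.3], [0.26, -0.04, -0.25, 0.71, 0.13, -0.3], [0.26, -0.04, -0.25, 0.71, 0.14, -0.3]]
```

>>> {"name": "carry_out", "arguments": {
  "targets": [
    [[0.26, -0.04, -0.25, 0.67, 0.01, -0.33, -1], [0.26, -0.04, -0.25, 0.67, 0.02, -0.33, -1], [0.26, -0.04, -0.25, 0.68, 0.03, -0.32, -1], [0.26, -0.04, -0.25, 0.68, 0.04, -0.32, -1], [0.26, -0.04, -0.25, 0.69, 0.05, -0.32, -1], [0.26, -0.04, -0.25, 0.69, 0.06, -0.31, -1], [0.26, -0.04, -0.25, 0.7, 0.07, -0.31, -1], [0.26, -0.04, -0.25, 0.7, 0.08, -0.31, -1], [0.26, -0.04, -0.25, 0.7, 0.1, -0.31, -1], [0.26, -0.04, -0.25, 0.71, 0.11, -0.3, -1], [0.26, -0.04, -0.25, 0.71, 0.12, -0.3, -1], [0.26, -0.04, -0.25, 0.71, 0.13, -0.3, -1], [0.26, -0.04, -0.25, 0.71, 0.14, -0.3, -1], [0, 0, 0, 0, 0, 0, -1], [0, 0, 0, 0, 0, 0, -1], [0, 0, 0, 0, 0, 0, -1]]
  ]
}}

```text
t: 23.22
eef_pos: [0.4131, -0.0387, 0.3684]
ee_rot: [-2.47, 0.355, -1.307]
force: [0.4, 0.1, -2.7]
width: 0.0217
```

```bash
python3 - <<'E'
from mv import *
s=arm.get_state(); print(s['t'],s['eef_pos'],s['ee_rot'],s['q'],abs(s['qd']).max(),s['force']); report(s)
grab('wrist','w9'); grab('scene','scene9'); s=arm.get_state()
P=cloud('w9');p=cv2.imread('pics/w9.png').astype(int);b,g,r=p[...,0],p[...,1],p[...,2]
Q=(P-MM)@S; yel=(r>110)&(g>90)&(b<.5*r)&(np.linalg.norm(Q,axis=-1)<.08); zz=np.median(Q[yel][:,2]); top=yel&(abs(Q[...,2]-zz)<.003); U=Q[top]
print('sw top z',zz,len(U),'x',np.percentile(U[:,0],[1,99]),'y',np.percentile(U[:,1],[.5,1,99]))
# plate in key frame
kp,kr=keypose(s); T=kr.inv().apply((P-kp).reshape(-1,3)).reshape(P.shape)
pl=(p.min(-1)>100)&(p.max(-1)-p.min(-1)<40)&(abs(T[...,2]+.03)<.006)&(abs(T[...,0])<.03)&(abs(T[...,1])<.045)
V=T[pl]; print('plate',len(V),np.median(V[:,2]),'x',np.percentile(V[:,0],[1,99]),'y',np.percentile(V[:,1],[1,99]))
c=V.mean(0); n=np.linalg.svd(V-c,full_matrices=False)[2][2]; print('plate normal in key',n*np.sign(n[2]))
a=cv2.imread('pics/scene9.png')[120:290,230:430]; b=cv2.imread('pics/w9.png')[60:360,170:470]
cv2.imwrite('pics/c9.png',cv2.hconcat([cv2.resize(a,(400,400),interpolation=cv2.INTER_CUBIC),cv2.resize(b,(400,400))]))
E
```

```text
23.225 [ 0.4131 -0.0387  0.3684] [-2.4702  0.3551 -1.3071] [ 0.091  -0.1584 -0.5283 -0.6634 -0.6549  0.47  ] 0.009138094379047477 [ 0.3994  0.1421 -2.6607]
tip in slot [0.0029 0.0022 0.0499] rotvec err [ 0.0063 -0.0107  0.0018]
sw top z -0.0021066590335501053 3856 x [-0.0263  0.0256] y [-0.0452 -0.045   0.0366]
plate 2093 -0.03143741899447342 x [-0.0196  0.0195] y [-0.0326  0.0123]
plate normal in key [ 0.0013 -0.0231  0.9997]
```

View pics/c9.png

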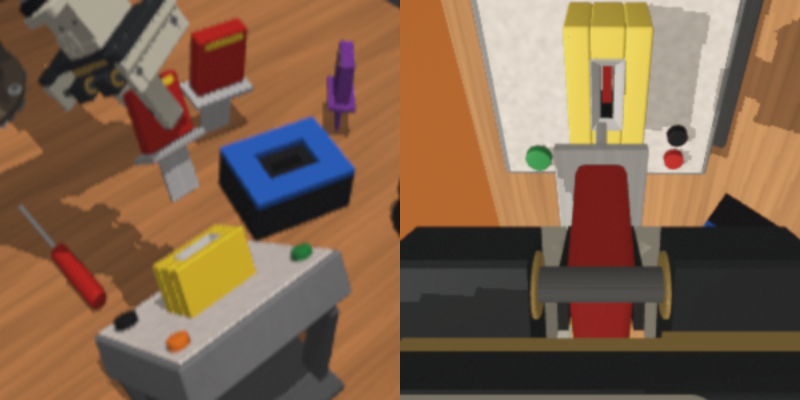

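```bash
python3 - <<'E'
from mv import *
s={'eef_pos':np.array([ 0.4131,-0.0387,0.3684]),'ee_rot':[-2.4702,0.3551,-1.3071]}
from est import plane
P=cloud('w9');p=cv2.imread('pics/w9.png').astype(int);b,g,r=p[...,0],p[...,1],p[...,2]
Q=(P-MM)@S; yel=(r>110)&(g>90)&(b<.5*r)&(np.linalg.norm(Q,axis=-1)<.08)&(abs(Q[...,2]+.002)<.003)
def nrm(V):
    c,n,k,sd=plane(V); return n,k,sd
print('switch',nrm(Q[yel]))
w=(p.min(-1)>130)&(p.max(-1)-p.min(-1)<30)&(abs(Q[...,2]+.052)<.006)&(abs(Q[...,0])<.1)&(abs(Q[...,1])<.12); print('panel',nrm(Q[w]))
kp,kr=keypose(s); T=kr.inv().apply((P-kp).reshape(-1,3)).reshape(P.shape)
pl=(p.min(-1)>100)&(p.max(-1)-p.min(-1)<40)&(abs(T[...,2]+.0315)<.004)&(abs(T[...,0])<.03)&(abs(T[...,1])<.045); print('plate key',nrm(T[pl]),'plate slot frame',nrm(Q[pl]))
# tongue visible x in slot frame and red follower
for row in (165,168,172,176):
    pass
E
python3 - <<'E'
import cv2
b=cv2.imread('pics/w9.png')[55:240,260:400]; cv2.imwrite('pics/c9b.png',cv2.resize(b,None,fx=3.2,fy=3.2,interpolation=cv2.INTER_CUBIC))
E
```

```text
switch (array([-0.0001, -0.0023,  1.    ]), 3226, np.float64(0.00048239777165919577))
panel (array([ 0.0007, -0.0004,  1.    ]), 19391, np.float64(0.0004933186399055159))
plate key (array([-0.0003, -0.0034,  1.    ]), 1752, np.float64(0.00042572228866849114)) plate slot frame (array([-0.0111, -0.0093,  0.9999]), 1760, np.float64(0.0004295463870371305))
```

View pics/c9b.png

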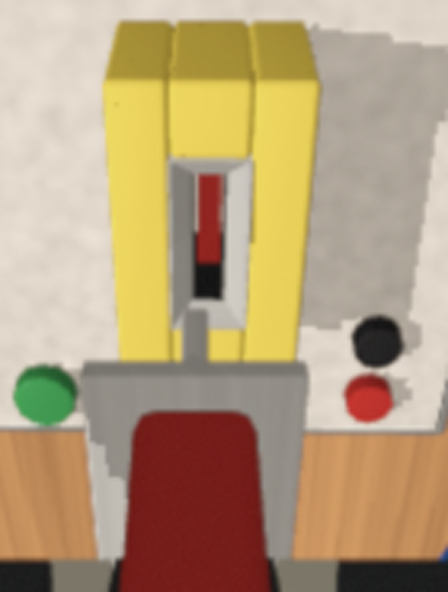

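```bash
python3 - <<'E'
from mv import *
s=arm.get_state(); report(s); R0=R.from_euler('xyz',s['ee_rot'])
p1,R1=target([0,0,.012]); print(rows(s['eef_pos'],R0,p1,R1,3).tolist())
print('slot -z in tool (per unit)',R1.inv().apply(-S[:,2]), 'slot x',R1.inv().apply(S[:,0]),'slot y',R1.inv().apply(S[:,1]))
E
```

```text
tip in slot [0.003  0.0023 0.05  ] rotvec err [ 0.0065 -0.0112  0.0022]
[[-0.02, 0.02, 0.02, 0.22, 0.01, 0.45], [-0.02, 0.02, 0.02, 0.22, 0.01, 0.45], [-0.02, 0.02, 0.02, 0.22, 0.01, 0.45]]
slot -z in tool (per unit) [0.4235 0.0012 0.9059] slot x [ 0.0005 -1.      0.001 ] slot y [-0.9059 -0.      0.4235]
```

>>> {"name": "carry_out", "arguments": {
  "targets": [
    [[-0.02, 0.025, 0.022, 0.22, 0.01, 0.45, -1], [-0.02, 0.025, 0.022, 0.22, 0.01, 0.45, -1], [-0.02, 0.025, 0.022, 0.22, 0.01, 0.45, -1], [0, 0, 0, 0, 0, 0, -1], [0, 0, 0, 0, 0, 0, -1]]
  ]
}}

```text
t: 23.95
eef_pos: [0.4344, -0.0402, 0.3374]
ee_rot: [-2.483, 0.352, -1.323]
force: [0.1, -0.7, -2.0]
width: 0.0218
```

```bash
python3 - <<'E'
from mv import *
s=arm.get_state(); print(s['t'],s['force'],abs(s['qd']).max()); report(s); R0=R.from_euler('xyz',s['ee_rot'])
p1,R1=target([0,0,-.002]); print(rows(s['eef_pos'],R0,p1,R1,1).tolist())
grab('wrist','w10')
b=cv2.imread('pics/w10.png')[55:240,260:400]; cv2.imwrite('pics/c10.png',cv2.resize(b,None,fx=3.2,fy=3.2,interpolation=cv2.INTER_CUBIC))
E
```

```text
23.95 [ 0.0833 -0.7333 -2.0162] 0.01544808172379379
tip in slot [ 0.0004 -0.0017  0.0114] rotvec err [-0.0049  0.0005 -0.004 ]
[[-0.01, -0.04, -0.03, 0.21, 0.01, 0.51]]
```

View pics/c10.png

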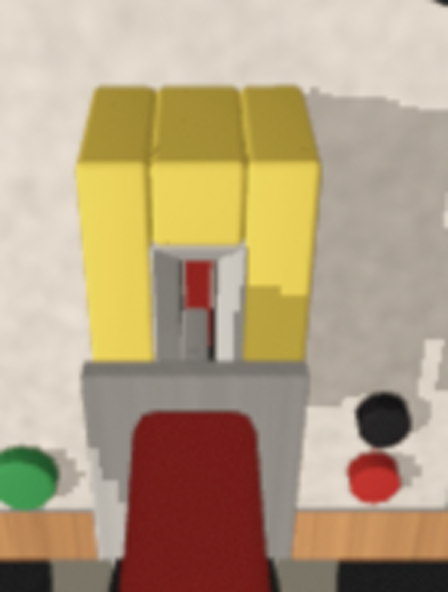

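>>> {"name": "carry_out", "arguments": {
  "targets": [
    [[0, -0.04, -0.03, 0.06, 0.03, 0.33, -1], [0, 0, 0, 0.13, 0, 0.28, -1], [0, 0, 0, 0.08, 0, 0.18, -1], [0, 0, 0, 0, 0, 0, -1]]
  ]
}}

```text
t: 24.5
eef_pos: [0.446, -0.0389, 0.3205]
ee_rot: [-2.479, 0.352, -1.315]
force: [1.3, -5.7, -2.2]
width: 0.0217
```

```bash
python3 - <<'E'
from mv import *
s=arm.get_state(); print(s['t'],s['force']@S,s['moment'],abs(s['qd']).max()); report(s)
E
```

```text
24.5 [-0.1512 -5.6894 -2.5835] [-3.5189  2.1473 -1.3039] 0.0276402431285617
tip in slot [ 0.0008  0.0007 -0.0087] rotvec err [-0.0009 -0.0036  0.0003]
```

>>> {"name": "carry_out", "arguments": {
  "targets": [
    [[0, 0, 0, 0.14, 0, 0.19, -1], [0, 0, 0, 0.1, 0, 0.21, -1], [0, 0, 0, 0.1, 0, 0.21, -1], [0, 0, 0, 0, 0, 0, -1]]
  ]
}}

```text
t: 25.0
eef_pos: [0.4563, -0.0399, 0.3053]
ee_rot: [-2.481, 0.353, -1.316]
force: [1.7, -4.6, -4.0]
width: 0.0216
```

```bash
python3 - <<'E'
from mv import *
s=arm.get_state(); print(s['t'],s['force']@S,s['moment'],abs(s['qd']).max(),s['width']); report(s)
E
```

```text
25.0 [-0.854  -4.5969 -4.2704] [-3.4039  2.0651 -1.3235] 0.010149656816168195 0.021643239109656244
tip in slot [ 0.0002 -0.0002 -0.0271] rotvec err [-0.0007 -0.0018 -0.0004]
```

>>> {"name": "carry_out", "arguments": {
  "targets": [
    [[0, 0, 0, 0.11, 0, 0.17, -1], [0, 0, 0, 0.08, 0, 0.18, -1], [0, 0, 0, 0.08, 0, 0.18, -1], [0, 0, 0, 0.03, 0, 0.07, -1], [0, 0, 0, 0, 0, 0, -1]]
  ]
}}

```text
t: 25.62
eef_pos: [0.4656, -0.0402, 0.292]
ee_rot: [-2.48, 0.353, -1.316]
force: [-1.1, -3.9, -1.0]
width: 0.0217
```

```bash
python3 - <<'E'
from mv import *
s=arm.get_state(); print(s['t'],s['force']@S,s['moment'],abs(s['qd']).max(),s['width']); report(s)
E
```

```text
25.625 [-1.3841 -3.948  -0.1981] [-2.9303  2.2471 -0.9415] 0.0028699339412241553 0.02166069495821346
tip in slot [ 0.0003 -0.0003 -0.0433] rotvec err [ 0.     -0.0022 -0.    ]
```

>>> {"name": "carry_out", "arguments": {
  "targets": [
    [[0, 0, 0, 0.02, 0, 0.04, -1], [0, 0, 0, 0.02, 0, 0.04, -1], [0, 0, 0, 0, 0, 0, -1], [0, 0, 0, 0, 0, 0, -1]]
  ]
}}

```text
t: 26.12
eef_pos: [0.4663, -0.0403, 0.291]
ee_rot: [-2.48, 0.353, -1.314]
force: [-10.0, -7.1, 10.8]
width: 0.0218
```

```bash
python3 - <<'E'
from mv import *
s=arm.get_state(); print(s['t'],s['force']@S,s['moment'],abs(s['qd']).max(),s['width']); report(s)
grab('wrist','w11'); grab('scene','scene11')
P=cloud('w11');p=cv2.imread('pics/w11.png').astype(int);b,g,r=p[...,0],p[...,1],p[...,2];Q=(P-MM)@S
near=(abs(Q[...,0])<.04)&(abs(Q[...,1])<.06)&(abs(Q[...,2])<.02)
yel=(r>110)&(g>90)&(b<.5*r)&near; pl=(p.min(-1)>90)&(p.max(-1)-p.min(-1)<40)&near&(Q[...,2]>-.005)
print('yel z',np.median(Q[yel][:,2]),'plate top z',np.median(Q[pl][:,2]),pl.sum())
a=cv2.imread('pics/scene11.png')[130:290,250:430]; b=cv2.imread('pics/w11.png')[60:360,170:470]
cv2.imwrite('pics/c11.png',cv2.hconcat([cv2.resize(a,(400,400),interpolation=cv2.INTER_CUBIC),cv2.resize(b,(400,400))]))
E
```

```text
26.125 [-1.9483 -7.1804 14.4882] [-1.9786  2.8607  0.0228] 0.003144872890132746 0.021801826016968888
tip in slot [ 0.0003 -0.0002 -0.0445] rotvec err [ 0.0008 -0.0027  0.0007]
yel z -0.002307308121744774 plate top z 0.00410950957146855 2122
```

View pics/c11.png

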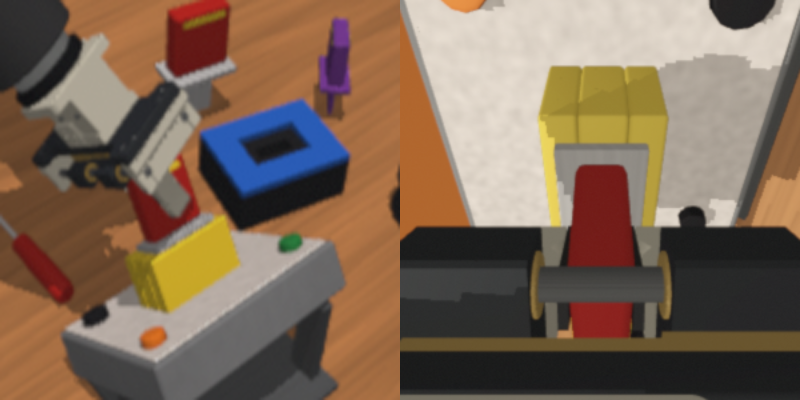

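Force along the slot axis rose to about 14 N, and the plate top sits 6.4 mm above the housing face (plate thickness 6 mm), so it is seated flush. I'll give a slight final press, then release and back off.

>>> {"name": "carry_out", "arguments": {
  "targets": [
    [[0, 0, 0, 0.01, 0, 0.02, -1], [0, 0, 0, 0, 0, 0, -1], [0, 0, 0, 0, 0, 0, 1], [0, 0, 0, 0, 0, 0, 1], [0, 0, 0, 0, 0, 0, 1], [0, 0, 0, 0, 0, 0, 1], [0, 0, 0, 0, 0, -0.5, 1], [0, 0, 0, 0, 0, -1, 1], [0, 0, 0, 0, 0, -1, 1], [0, 0, 0, 0, 0, -1, 1], [0, 0, 0, 0, 0, -1, 1], [0, 0, 0, 0, 0, 0, 1]]
  ]
}}

```text
t: 27.72
eef_pos: [0.4072, -0.0878, 0.3753]
ee_rot: [-2.476, 0.352, -1.315]
force: [-0.1, 0.5, -0.1]
width: 0.0874
```

```bash
python3 - <<'E'
from mv import *
s=arm.get_state(); print(s['t'],s['force'],abs(s['qd']).max(),s['width'])
grab('wrist','w12'); grab('scene','scene12'); grab('top','top12')
P=cloud('w12');p=cv2.imread('pics/w12.png').astype(int);b,g,r=p[...,0],p[...,1],p[...,2];Q=(P-MM)@S
near=(abs(Q[...,0])<.04)&(abs(Q[...,1])<.06)
yel=(r>110)&(g>90)&(b<.5*r)&near&(abs(Q[...,2])<.006); pl=(p.min(-1)>90)&(p.max(-1)-p.min(-1)<40)&near&(Q[...,2]>-.002)&(Q[...,2]<.03)
from est import plane
print('yel z',np.median(Q[yel][:,2]),'plate top z',np.median(Q[pl][:,2]),pl.sum(),plane(Q[pl]),'x',np.percentile(Q[pl][:,0],[1,99]),'y',np.percentile(Q[pl][:,1],[1,99]))
a=cv2.imread('pics/scene12.png')[130:290,250:430]; b=cv2.imread('pics/w12.png')
cv2.imwrite('pics/c12.png',cv2.hconcat([cv2.resize(a,(400,400),interpolation=cv2.INTER_CUBIC),cv2.resize(b,(400,250)).copy() if 0 else cv2.resize(b[:,120:520],(400,400))]))
for q in('module','reel','driver'):
    P=cloud('top12'); P0=cloud('top0')
d=np.abs(cv2.imread('pics/top12.png').astype(int)-cv2.imread('pics/top0.png')).max(-1)
for n,(a,b,c,e) in dict(reel=(145,185,198,238),driver=(215,280,343,360),module=(200,250,400,462)).items(): print(n,(d[a:b,c:e]>60).mean())
E
```

```text
27.725 [-0.1093  0.5156 -0.1248] 0.03965749820666944 0.0874309255948529
yel z -0.0029172600372420468 plate top z 0.003223266507706958 988 (array([-0.0025, -0.0085,  0.0032]), array([-0.0002, -0.0043,  1.    ]), 831, np.float64(0.00047035770461241233)) x [-0.0223  0.0163] y [-0.0323  0.035 ]
reel 0.0
driver 0.8262443438914027
module 0.2632258064516129
```

View pics/c12.png

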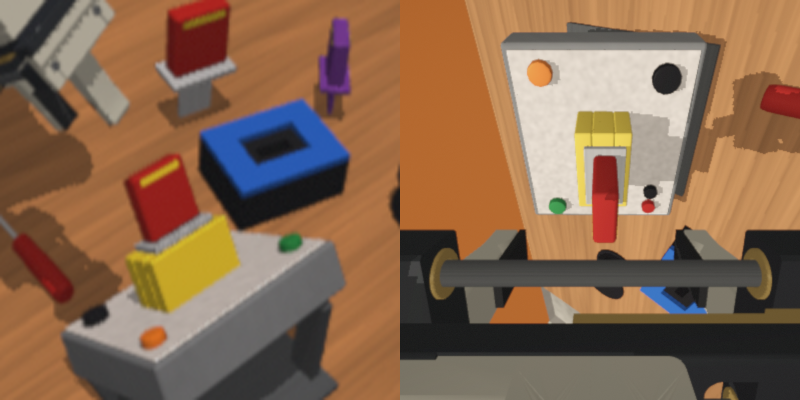

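View pics/top12.png

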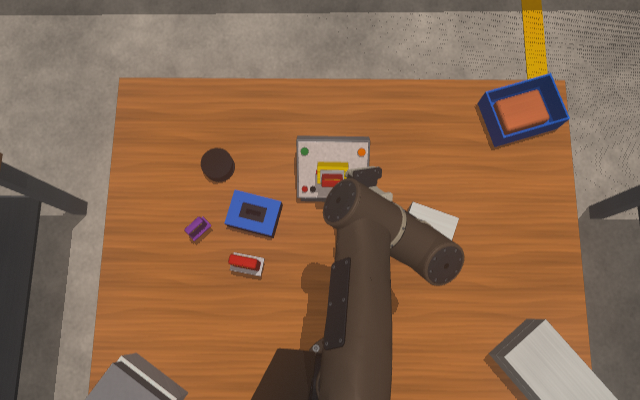

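The tongue is fully in: plate flush, gripper clear, key standing in the switch. In the top view the arm hides the driver and module, so I'll compare them in the scene view and hand in.

```bash
python3 - <<'E'
from h import *
d=np.abs(cv2.imread('pics/scene12.png').astype(int)-cv2.imread('pics/scene0.png')).max(-1)
for n,(a,b,c,e) in dict(reel=(188,228,424,470),driver=(205,252,236,285),module=(255,320,140,225)).items(): print(n,(d[a:b,c:e]>60).mean())
s=arm.get_state(); print(s['t'],abs(s['qd']).max()); arm.job_done()
E
```

```text
reel 0.0
driver 0.21971341728180635
module 0.0
27.875 0.016692758066910472
the job is handed in; nothing more can be done
```

```bash
python3 - <<'E'
import cv2
a,b=[cv2.imread(f'pics/scene{k}.png')[195:262,226:295] for k in(0,12)]
cv2.imwrite('pics/drv.png',cv2.resize(cv2.hconcat([a,b]),None,fx=5,fy=5))
E
```

```text
(no output)
```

View pics/drv.png

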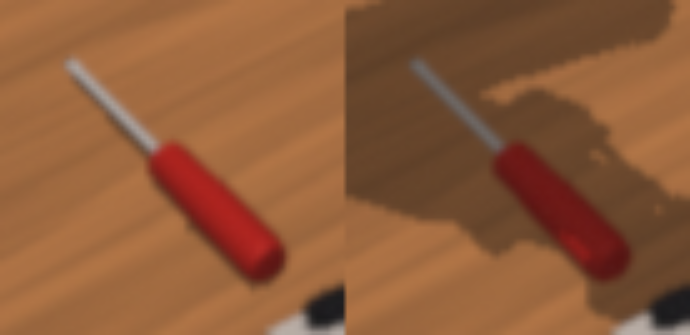

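The tongue actuator is fully home in the yellow switch, released, and the job was handed in at t = 27.9 s; no verdict is reported. I picked the smaller red actuator in the nest and left the larger red and purple ones alone.

**What went differently:** My first upright grasp could not follow the slot axis because joint 3 reached its limit. I put the actuator back in the nest, re-gripped it leaned 25° about the jaw axis, and inserted it that way.

**Last checks:**
- **Seating:** The plate top measured 6.1 mm above the housing, against a 6 mm plate. It was level with the housing to about 0.005 rad.
- **Depth and alignment:** Before release, the estimated tip was 44.5 mm deep and within 0.5 mm of the slot centre. The push force rose to about 14 N as the plate bottomed out.
- **Offset after release:** The visible plate edges put the plate centre about 3 mm off in x. That disagrees with the pre-release figure; the view was partly occluded, and 3 mm is still inside the 5 mm limit.
- **Robot:** The gripper is clear, and the force reading is about zero.
- **Bystanders:** Reel and module pixels are unchanged in the scene view. The screwdriver's pixels did change, but the before/after crop, which I viewed after handing in, shows only the arm's shadow over it, in the same place.
- **Not checked:** I did not measure the follower's travel directly; I inferred it from the full depth.

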